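# Scoop carburettor floats into the tub and log the batch

### The job

Use the steel hand scoop to take all four brass floats from the green stock tray and tip them gently, from low down, into the blue tub; do not touch the floats with the gripper itself. Then lay the scoop down on the bench the right way up and, to log the batch, press the red plunger of the tally counter right down to its stop and let it spring back up. Leave the grease tin and the tape roll where they stand.

Things in the scene. Friction and masses are not known exactly. Their poses are not given: they have to be found in the camera images.
- scoop: steel hand scoop with a black handle, 230 mm long, 106 mm wide, 0.26 kg. Origin: on the underside, mid-pan; x points out of the open mouth, z up. Pan floor 2.5 mm thick, from the back wall at x = -56 mm to the lip edge at x = +60 mm; side walls 34 mm high from x = -55 to +31 mm, 101 mm apart inside; back wall 38 mm high
- scoop_grip (a point): where to take the scoop's handle: 95 mm behind and 71 mm above the scoop's origin, same axes. The handle is a straight bar along x from x = -170 to -65 mm of the scoop, 20 mm wide (y), 24 mm high, this point at mid-height
- scoop_lip (a point): middle of the lip edge, on the underside, 60 mm ahead of the scoop's origin; the floor thins to 0.6 mm over the last 24 mm so that floats ride up it when the lip lies flat on the tray's floor
- stock_tray: green steel stock tray, fixed, 190 mm long (x), 120 mm wide inside (y); origin on its underside, in the middle; the floor's top is 10 mm above the bench; open at the front (-x), no lip there; walls 48 mm high in all, 4 mm thick; inside of the back wall at x = +91 mm. The scoop, pushed along the floor until its lip meets the back wall, takes everything in the tray
- float_1: brass carburettor float, a drum 38 mm in diameter and 28 mm high with rounded edges, 40 g, standing on end in the stock tray at the start; origin at its centre, z is its axis
- float_2: brass carburettor float, a drum 38 mm in diameter and 28 mm high with rounded edges, 40 g, standing on end in the stock tray at the start; origin at its centre, z is its axis
- float_3: brass carburettor float, a drum 38 mm in diameter and 28 mm high with rounded edges, 40 g, standing on end in the stock tray at the start; origin at its centre, z is its axis
- float_4: brass carburettor float, a drum 38 mm in diameter and 28 mm high with rounded edges, 40 g, standing on end in the stock tray at the start; origin at its centre, z is its axis
- tub: blue plastic tub, fixed, open on top, 160 x 160 mm, rim 65 mm high, walls 4 mm, floor top 10 mm above the bench; origin on its underside, in the middle, sides along its x and y
- counter: grey tally counter on a dark base plate 80 x 90 mm, fixed; body 64 x 76 mm, its top 62 mm high; origin under its middle; the red plunger stands upright on its top, over the origin
- plunger (a joint): travel of the counter's plunger in m: 0 up, 0.012 at its stop; a spring pushes it up (about 1.4 N at the top, 7 N at the stop)
- plunger_top (a point): middle of the top of the red plunger head (42 mm in diameter, 96 mm above the bench when up); z up
- grease_tin: green grease tin with a grey lid, 70 mm in diameter, 39 mm high, loose, to be left alone; origin under its middle
- tape_roll: black roll of tape lying flat, 66 mm in diameter, 19 mm high, loose, to be left alone; origin under its middle
Mind the look-alikes: they are no part of the job. What is shaped like the float_2 but pink is not meant.

How it is judged:
By the outcome, as a careful person would: the job done as asked, in the order asked, and still so for the second after the job is handed in, with the robot touching nothing.
It also fails if it takes over 62 s, if anything falls off the work surface, if the arm or the gripper's body presses on something with over 40 N, if the wrist force passes 120 N, or if a joint passes its speed limit or range.

### The arm

A 6-joint arm with a two-finger parallel gripper is mounted at the origin on a cart in front of the work surface, level with it; the furniture and walls round the work are solid. World frame = base frame: x ahead of the robot, y to its left, z up, the work surface at z = 0. Lengths are in mm, angles in degrees, forces in N, time in s.
With the tool pointing down it reaches from about 425 to 950 mm from the base axis. Payload 14.7 kg.
Tool frame: the origin (TCP) lies between the finger pads; the fingertips stand 8 mm ahead of it and the grasp point (between the pads) lies 11 mm behind it; x points along the fingers, y is the direction in which the jaws open and shut, and the axes are right-handed (so a half turn about x gives the same grasp; the last joint's range is limited). The gripper opens to 85 mm and grips with 20 to 120 N. Pads are 22 mm wide; open, the fingers measure 114 mm over their backs; the gripper's body (76 mm by 85 mm) begins 54 mm behind the grasp point. The pads swing forward as they close: fully open they stand 13 mm farther back than shut.
Start: joints at [68.95, 27.513, 91.461, -0, 61.026, -2.67], TCP at [204.937, 616.841, 216.797] pointing down, gripper open.
Joint ranges: [-157.49, 157.49], [-46.99, 117.5], [13.45, 153.17], [-89.5, 269.5], [5.16, 153.95], [-167.48, 167.48]. Speed limits (degrees/s): [108.29, 108.29, 136.94, 172.46, 172.46, 172.46].

### API

Orientations are given as a 3x3 rotation matrix whose columns are the frame's x, y, z axes.
In Python, from station import robot, camera, ticket gives the robot as it stands.
- The arm moves only by the tool send_rows, never from a script. Its argument "moves" is a list of rows, each an object with "claw": the opening, from 0 (shut) to 1 (fully open); "dp": the shift along the world's x, y, z in mm, a list of three; "yaw": the turn about the world's z in degrees. In form: [{"claw": claw, "dp": [x, y, z], "yaw": yaw}, ...]. A call has exactly 10 rows; each row shifts and turns the commanded pose from where the row before left it; what a row does not reach is not made up. A row lasts 1/12 s, in which the tool goes at most 41.7 mm and 7.16 degrees, less where a joint would pass 70% of its speed; a pose out of reach is approached as far as the arm can. A call with a gripper value outside its range is refused whole. The fingers move at their own pace and stop on an object; "grip_force" is the grip in N (left out, the last holds). Time passes only in rows, so rows that do not move let the fingers close, or fill a call up. It gives the time, the measured TCP pose, the force and the opening at its end, in the units of the state.
- robot.read_state(): the state, without advancing time (a new reading comes with each control period).
- camera(name): name is "side" or "top"; returns a dict with "frame" (480x640x3 uint8, red, green, blue), "range_z" (480x640 float32, mm along the optical axis (not along the pixel's ray), 0 where there is no reading), "intrinsics" (3x3 intrinsics, pixels), "pose" (4x4, takes a point from camera to world coordinates). Camera axes: x right, y down, z forward; pixel columns grow to the right and rows downward; lengths in mm; the calibration is good to about 2 mm. A picture is of the moment at which its call begins.
- ticket.hand_in(): hands the job in, once; it reports no verdict.
The state is a dict: "t": time; "joint_positions": joint angles; "qvel": joint speeds; "joint_efforts": joint torques, N m; "position": TCP position; "eef_rot": TCP orientation; "contact_force": force on the tool from outside, world axes, zero at the start; "wrist_torque": the same for the moment, N m; "gripper_width": finger opening in mm.
Only numpy, scipy, OpenCV 4.12 (cv2) and the standard library are available. Lean on these libraries where they do the work, as an engineer would, in place of code of your own. Each camera call takes 0.05 s, during which the arm holds its last target. There are 200 camera calls.

## Working session

There is one attempt and no reset: what is moved stays moved. The work goes in short steps, Python scripts to look and compute and a tool call to move; the robot and the scene stay as the last step left them, time stands still between calls to the robot, and variables do not carry over. Pictures are saved under pics/ and viewed, about 8 in all and at most 12, crops included, and the job is handed in when it is done.

Besides the shell and the picture viewer there is one more tool, called after "Request:" as a command line: name --argument value ..., lists and objects as JSON in quotes. send_rows: Moves the arm, as the interface text tells. Its arguments: {"type":"object","properties":{"moves":{"type":"array","items":{"type":"object","properties":{"claw":{"type":"number"},"dp":{"type":"array","items":{"type":"number"}},"yaw":{"type":"number"}}}},"grip_force":{"type":"number"}},"required":["moves"]}

```bash
ls; mkdir -p pics
python3 - <<'E'
from station import robot,camera
import cv2,numpy as np
for n in("top","side"):
    c=camera(n); cv2.imwrite(f"pics/{n}0.png",c["frame"][:,:,::-1]); np.savez(f"{n}0.npz",**c)
    print(n,c["intrinsics"].round(1).tolist(),c["pose"].round(3).tolist())
s=robot.read_state();print(s["t"],s["eef_rot"],s["gripper_width"])
E
```

```text
pics
top [[443.4, 0.0, 315.7], [0.0, 443.4, 240.1], [0.0, 0.0, 1.0]] [[0.01, -0.99, 0.139, 318.32], [-1.0, -0.012, -0.012, -7.626], [0.014, -0.139, -0.99, 1422.777], [0.0, 0.0, 0.0, 1.0]]
side [[443.3, 0.0, 318.0], [0.0, 443.3, 249.7], [0.0, 0.0, 1.0]] [[0.977, -0.124, 0.173, 334.172], [-0.213, -0.619, 0.756, -928.783], [0.013, -0.776, -0.631, 854.927], [0.0, 0.0, 0.0, 1.0]]
0.1 [[-4.01671231e-04  3.15311148e-01  9.48988261e-01]
 [-1.07192756e-03  9.48987656e-01 -3.15311401e-01]
 [-9.99999345e-01 -1.14389819e-03 -4.31903313e-05]] 85.64122914777987
```

View pics/top0.png

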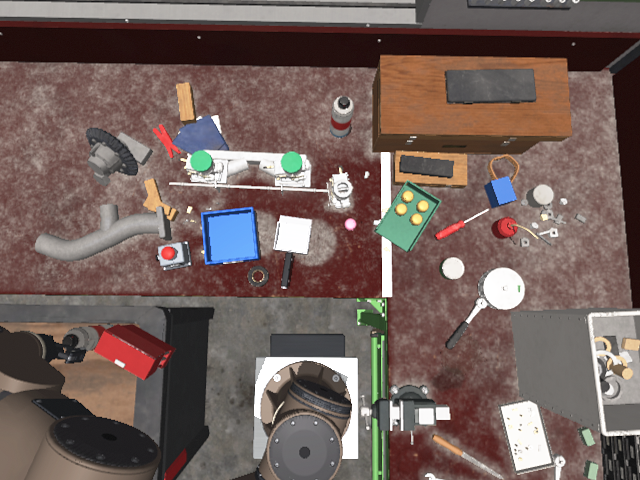

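View pics/side0.png

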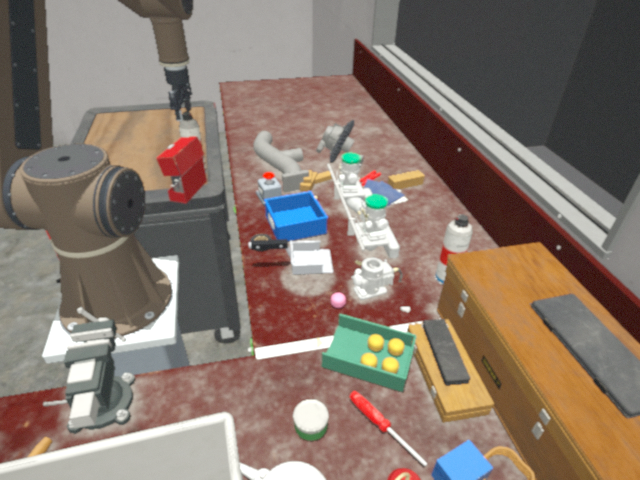

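The top view shows the scoop at about (293,235) with its handle at (287,270). The tray is at (408,215) with four floats, the tub at (230,236) and the counter at (172,253). The tape roll is at (258,276), close to the handle, and the pink decoy is at (350,224).

```bash
cat > h.py <<'E'
import numpy as np,cv2
from station import robot,camera
def snap(n,tag):
    c=camera(n); cv2.imwrite(f"pics/{tag}.png",c["frame"][:,:,::-1]); return c
def cloud(c):
    z=c["range_z"].astype(float);K=c["intrinsics"];P=c["pose"]
    v,u=np.mgrid[:480,:640]
    p=np.dstack([(u-K[0,2])/K[0,0]*z,(v-K[1,2])/K[1,1]*z,z])
    return p@P[:3,:3].T+P[:3,3]
def hsv(c): return cv2.cvtColor(c["frame"],cv2.COLOR_RGB2HSV)
def big(m,k=1):
    n,l,s,ce=cv2.connectedComponentsWithStats(m.astype(np.uint8))
    return [l==i for i in 1+np.argsort(-s[1:,4])[:k]]
E
python3 - <<'E'
from h import *
c=dict(np.load("top0.npz"));X=cloud(c);H=hsv(c);np.set_printoptions(precision=1,suppress=True)
h,s,v=H[...,0].astype(int),H[...,1].astype(int),H[...,2].astype(int);z=X[...,2]
def rect(m):
    p=X[m][:,:2].astype(np.float32);return cv2.minAreaRect(p),np.percentile(X[m][:,2],[2,50,98]),m.sum()
u=np.arange(640)[None];r=np.arange(480)[:,None]
def box(a,b,d,e): return (u>=a)&(u<b)&(r>=d)&(r<e)
g=box(370,445,175,255)
print("tub",rect(big(box(190,270,195,275)&(h>100)&(h<125)&(s>120)&(z>40))[0]))
print("tubfl",rect(big(box(190,270,195,275)&(h>100)&(h<125)&(s>120)&(z<25))[0]))
print("tray",rect(big(g&(h>60)&(h<95)&(s>60)&(z>35))[0]))
print("trayall",rect(big(g&(h>60)&(h<95)&(s>60))[0]))
for m in big(g&(h>15)&(h<35)&(s>120),5): print("fl",X[m].mean(0),m.sum())
b=box(265,325,210,292)
print("bench",np.median(z[b&(z<8)]))
print("pan",rect(big(b&(v>150)&(s<50)&(z>-8)&(z<60))[0]))
hm=big(b&(z>55)&(z<110)&(v<110)&(u>272))[0];print("handle",rect(hm))
print("backwall",[(rect(m)) for m in big(b&(z>25)&(z<50)&(v>100),2)])
print("plunger",rect(big(box(155,195,235,275)&((h<8)|(h>172))&(s>140)&(z>75))[0]))
print("counter",rect(big(box(150,200,235,275)&(z>50)&(z<75))[0]))
print("tape",rect(big(box(243,273,262,292)&(z>10)&(v<90))[0]))
def cr(n,a,b,d,e): return cv2.resize(cv2.imread(f"pics/{n}0.png")[d:e,a:b],(400,400),interpolation=2)
cv2.imwrite("pics/crop.png",np.hstack([cr("top",240,330,205,295),cr("side",315,425,300,410)]))
E
```

```text
tub (((437.45587158203125, 190.62606811523438), (412.01141357421875, 210.3212890625), 31.95379066467285), array([41.6, 62.9, 69.9]), np.int64(568))
tubfl (((525.7476806640625, 250.79803466796875), (145.52549743652344, 145.6999053955078), 7.458691120147705), array([ 3.5,  9.5, 19. ]), np.int64(2084))
tray (((474.6138916015625, -221.97259521484375), (144.61013793945312, 510.4682312011719), 51.91502380371094), array([35.5, 48.5, 55.2]), np.int64(315))
trayall (((483.31829833984375, -228.79400634765625), (144.61013793945312, 532.5859985351562), 51.91502380371094), array([ 3.2, 10.1, 53.3]), np.int64(1969))
fl [ 616.9 -295.5   33.2] 58
fl [ 659.3 -317.1   33.3] 57
fl [ 580.2 -337.2   60.4] 52
fl [ 627.8 -364.4   33.9] 50
bench -0.2672619633431168
pan (((522.719970703125, 54.038272857666016), (174.9159698486328, 147.3785400390625), 82.51504516601562), array([-5.5,  1.1, 39.5]), np.int64(1508))
handle (((416.39007568359375, 65.12609100341797), (21.501741409301758, 103.55451965332031), 82.22198486328125), array([70.5, 81.2, 87.5]), np.int64(233))
backwall [(((519.0501708984375, 51.412601470947266), (108.60865020751953, 92.66661834716797), 83.00983428955078), array([28.5, 37.2, 45.8]), np.int64(145))]
plunger (((397.0063171386719, 214.140380859375), (470.37127685546875, 35.81188201904297), 72.34178161621094), array([88.6, 93.2, 99.3]), np.int64(134))
counter (((460.5487365722656, 421.3272399902344), (67.05776977539062, 76.00568389892578), 9.936590194702148), array([50.7, 60.2, 66.8]), np.int64(382))
tape (((399.8147888183594, 157.36978149414062), (63.5823860168457, 59.83464813232422), 0.3690893054008484), array([11.9, 18.4, 23.2]), np.int64(169))
```

View pics/crop.png

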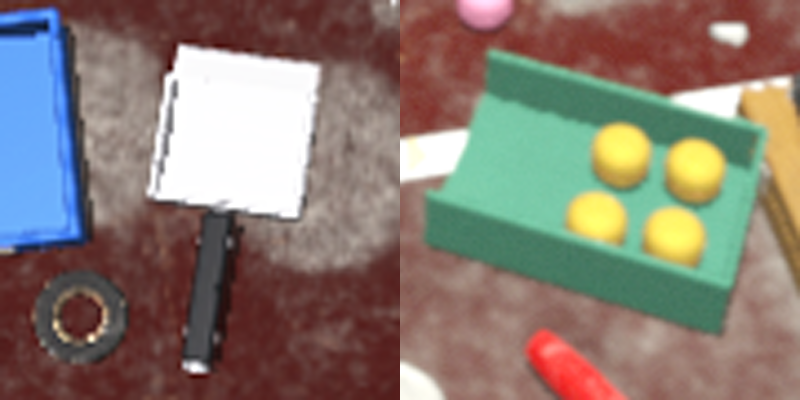

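The crop shows the scoop upright with its mouth away from the robot. The tray's open end faces the robot, and the four floats are in its back half. I'll refine this by casting rays onto planes.

```bash
cat >> h.py <<'E'
def onplane(c,uv,h):
    K=c["intrinsics"];P=c["pose"];uv=np.atleast_2d(uv).astype(float)
    d=np.c_[(uv[:,0]-K[0,2])/K[0,0],(uv[:,1]-K[1,2])/K[1,1],np.ones(len(uv))]@P[:3,:3].T
    o=P[:3,3];return o+d*((h-o[2])/d[:,2])[:,None]
def rectp(c,m,h):
    v,u=np.nonzero(m);return cv2.minAreaRect(onplane(c,np.c_[u,v],h)[:,:2].astype(np.float32))
E
python3 - <<'E'
from h import *
c=dict(np.load("top0.npz"));X=cloud(c);H=hsv(c);np.set_printoptions(precision=1,suppress=True)
h,s,v=H[...,0].astype(int),H[...,1].astype(int),H[...,2].astype(int);z=X[...,2]
u=np.arange(640)[None];r=np.arange(480)[:,None]
def box(a,b,d,e): return (u>=a)&(u<b)&(r>=d)&(r<e)
f=lambda R:[[round(float(q),1) for q in R[0]],[round(float(q),1) for q in R[1]],round(R[2],1)]
ok=z<200
g=box(370,445,175,255)
tub=big(box(190,270,195,275)&(h>100)&(h<125)&(s>120))[0]
print("tub rim",f(rectp(c,tub,65)))
gm=g&(h>60)&(h<95)&(s>60)
m=gm&(z>38)&ok
p=X[m][:,:2].astype(np.float32);print("traywalls",f(cv2.minAreaRect(p)))
p=X[big(gm&(z<18)&(z>3))[0]][:,:2].astype(np.float32);print("trayfloor",f(cv2.minAreaRect(p)), cv2.boxPoints(cv2.minAreaRect(p)).tolist())
print("tray all at 48",f(rectp(c,big(gm)[0],48)))
for m in big(g&(h>15)&(h<35)&(s>120),4):
    vv,uu=np.nonzero(m);print("fl",onplane(c,[uu.mean(),vv.mean()],36)[0],m.sum())
b=box(265,325,210,292)
hm=big(b&(v<110)&(z>55)&(u>272)&(r>250))[0];R=rectp(c,hm,83);print("handle",f(R))
vv,uu=np.nonzero(hm);q=onplane(c,np.c_[uu,vv],83)[:,:2];print(cv2.fitLine(q.astype(np.float32),2,0,.01,.01).ravel())
pm=big(b&(v>150)&(s<50)&(r<256))[0]
vv,uu=np.nonzero(pm);
R=rectp(c,pm,2);print("pan at 2",f(R),cv2.boxPoints(R).tolist())
print("plunger",f(rectp(c,big(box(155,195,235,275)&((h<8)|(h>172))&(s>140))[0],96)))
E
```

```text
tub rim [[520.9, 242.2], [168.4, 167.4], 7.3]
traywalls [[598.4, -318.4], [129.5, 193.0], 57.6]
trayfloor [[595.5, -317.3], [120.0, 188.4], 57.6] [[483.84588623046875, -317.4603271484375], [642.9807739257812, -418.376708984375], [707.2284545898438, -317.064697265625], [548.0935668945312, -216.1483154296875]]
tray all at 48 [[594.3, -315.7], [129.4, 200.1], 57.7]
fl [ 616.3 -294.9   36. ] 58
fl [ 658.6 -316.5   36. ] 57
fl [ 584.6 -343.    36. ] 52
fl [ 627.3 -363.9   36. ] 50
handle [[415.9, 64.4], [21.0, 103.3], 82.5]
[  1.   -0.1 416.5  64.3]
pan at 2 [[535.6, 52.5], [174.8, 120.0], 82.8] [[465.1763000488281, -26.75092315673828], [584.2479248046875, -41.71411895751953], [606.049072265625, 131.77117919921875], [486.9774169921875, 146.734375]]
plunger [[461.6, 418.8], [36.9, 37.4], 47.2]
```

Request:
send_rows --moves '[{"claw":1,"dp":[25,-32,-3],"yaw":1.1},{"claw":1,"dp":[25,-32,-3],"yaw":1.1},{"claw":1,"dp":[25,-32,-3],"yaw":1.1},{"claw":1,"dp":[25,-32,-3],"yaw":1.1},{"claw":1,"dp":[25,-32,-3],"yaw":1.1},{"claw":1,"dp":[25,-32,-3],"yaw":1.1},{"claw":1,"dp":[25,-32,-3],"yaw":1.1},{"claw":1,"dp":[25,-32,-3],"yaw":1.1},{"claw":1,"dp":[25,-32,-3],"yaw":1.1},{"claw":1,"dp":[25,-32,-3],"yaw":1.1}]'

```text
t: 0.93
position: [455.7, 295.0, 186.6]
eef_rot: [[-0.0, 0.127, 0.992], [-0.0, 0.992, -0.127], [-1.0, -0.0, -0.0]]
contact_force: [0.9, 0.3, 0.3]
gripper_width: 85.4
```

Request:
send_rows --moves '[{"claw":1,"dp":[-1,-30,-6],"yaw":0},{"claw":1,"dp":[-1,-30,-6],"yaw":0},{"claw":1,"dp":[-2,-30,-6],"yaw":0},{"claw":1,"dp":[-2,-30,-6],"yaw":0},{"claw":1,"dp":[-2,-30,-6],"yaw":0},{"claw":1,"dp":[-2,-30,-6],"yaw":0},{"claw":1,"dp":[-2,-30,-6],"yaw":0},{"claw":1,"dp":[-2,-20,-6],"yaw":0},{"claw":1,"dp":[-2,-5,-6],"yaw":0},{"claw":1,"dp":[0,0,-6],"yaw":0}]'

```text
t: 1.77
position: [438.5, 60.7, 126.4]
eef_rot: [[-0.0, 0.131, 0.991], [-0.0, 0.991, -0.131], [-1.0, -0.0, -0.0]]
contact_force: [-1.1, 1.0, 0.6]
gripper_width: 85.1
```

Request:
send_rows --moves '[{"claw":1,"dp":[0,0,-11],"yaw":0},{"claw":1,"dp":[0,0,-11],"yaw":0},{"claw":1,"dp":[0,0,-11],"yaw":0},{"claw":1,"dp":[0,0,-11],"yaw":0},{"claw":1,"dp":[0,0,-11],"yaw":0},{"claw":1,"dp":[0,0,-11],"yaw":0},{"claw":0.3,"dp":[0,0,0],"yaw":0},{"claw":0.3,"dp":[0,0,0],"yaw":0},{"claw":0.3,"dp":[0,0,0],"yaw":0},{"claw":0,"dp":[0,0,0],"yaw":0}]' --grip_force 120

```text
t: 2.6
position: [439.4, 62.2, 61.3]
eef_rot: [[0.001, 0.128, 0.992], [0.0, 0.992, -0.128], [-1.0, 0.0, 0.001]]
contact_force: [-0.7, 0.2, -0.0]
gripper_width: 39.1
```

Request:
send_rows --moves '[{"claw":0,"dp":[0,0,0],"yaw":0},{"claw":0,"dp":[0,0,0],"yaw":0},{"claw":0,"dp":[0,0,0],"yaw":0},{"claw":0,"dp":[0,0,0],"yaw":0},{"claw":0,"dp":[0,0,0],"yaw":0},{"claw":0,"dp":[0,0,0],"yaw":0},{"claw":0,"dp":[0,0,0],"yaw":0},{"claw":0,"dp":[0,0,4],"yaw":0},{"claw":0,"dp":[0,0,8],"yaw":0},{"claw":0,"dp":[0,0,8],"yaw":0}]'

```text
t: 3.43
position: [438.7, 61.8, 81.5]
eef_rot: [[-0.0, 0.128, 0.992], [-0.0, 0.992, -0.128], [-1.0, -0.0, -0.0]]
contact_force: [0.5, -0.4, -1.9]
gripper_width: 15.4
```

Run:
```python
from h import *
print(robot.read_state()["gripper_width"])
a=snap("side","s1");b=snap("top","t1")
cv2.imwrite("pics/c1.png",np.hstack([cv2.resize(cv2.imread("pics/s1.png")[190:310,220:360],(467,400)),cv2.resize(cv2.imread("pics/t1.png")[205:295,250:325],(333,400))]))
```

```text
15.431452966685335
```

View pics/c1.png

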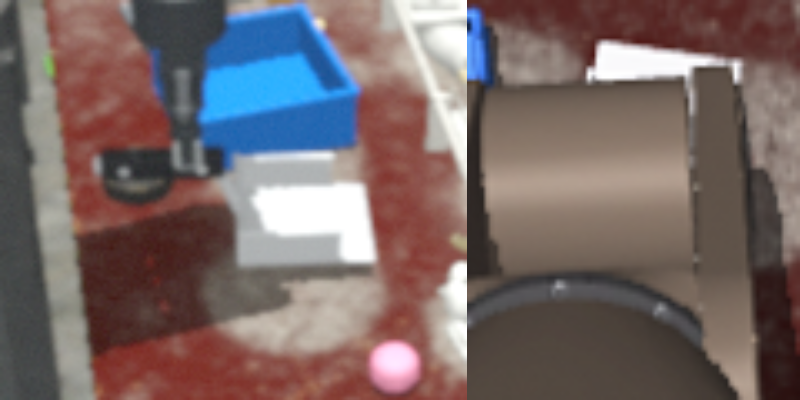

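Request:
send_rows --moves '[{"claw":0,"dp":[0,0,15],"yaw":0},{"claw":0,"dp":[0,0,20],"yaw":0},{"claw":0,"dp":[0,0,20],"yaw":0},{"claw":0,"dp":[0,-10,10],"yaw":-2},{"claw":0,"dp":[0,-18,5],"yaw":-2},{"claw":0,"dp":[1,-20,4],"yaw":-2},{"claw":0,"dp":[1,-22,3],"yaw":-2},{"claw":0,"dp":[1,-22,3],"yaw":-2},{"claw":0,"dp":[1,-22,0],"yaw":-2},{"claw":0,"dp":[1,-22,0],"yaw":-2}]'

```text
t: 4.37
position: [444.0, -75.3, 161.2]
eef_rot: [[0.001, 0.366, 0.931], [-0.0, 0.931, -0.366], [-1.0, 0.0, 0.001]]
contact_force: [0.5, 1.0, -3.5]
gripper_width: 15.4
```

Request:
send_rows --moves '[{"claw":0,"dp":[1,-22,0],"yaw":-1.4},{"claw":0,"dp":[1,-22,0],"yaw":-1.4},{"claw":0,"dp":[1,-22,0],"yaw":-1.4},{"claw":0,"dp":[0,-22,0],"yaw":-1.4},{"claw":0,"dp":[0,-20,0],"yaw":-1.4},{"claw":0,"dp":[0,-16,-5],"yaw":-1.4},{"claw":0,"dp":[0,-13,-5],"yaw":-1.4},{"claw":0,"dp":[0,-7,-5],"yaw":-1.2},{"claw":0,"dp":[0,0,-5],"yaw":0},{"claw":0,"dp":[0,0,-3],"yaw":0}]'

```text
t: 5.2
position: [446.4, -217.7, 136.9]
eef_rot: [[-0.001, 0.536, 0.844], [0.001, 0.844, -0.536], [-1.0, 0.0, -0.001]]
contact_force: [0.2, -0.0, -2.7]
gripper_width: 15.5
```

Run:
```python
from h import *
s=robot.read_state();print(s["position"],s["contact_force"],s["wrist_torque"])
a=snap("side","s2");b=snap("top","t2")
cv2.imwrite("pics/c2.png",np.hstack([cv2.resize(cv2.imread("pics/s2.png")[270:400,260:430],(480,367)),cv2.resize(cv2.imread("pics/t2.png")[170:285,345:445],(319,367))]))
```

```text
[ 446.44733016 -217.70259841  136.9420442 ] [ 0.20098603 -0.03521741 -2.71993386] [ 0.09516863  0.13127014 -0.02944197]
```

View pics/c2.png

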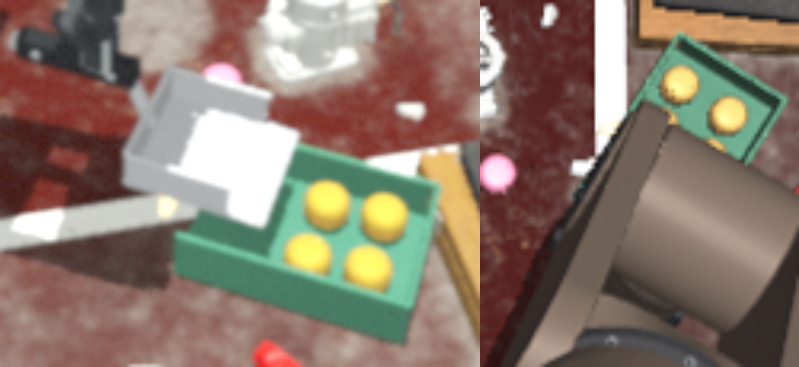

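Run:
```python
from h import *
c=camera("side");X=cloud(c);H=hsv(c).astype(int);np.set_printoptions(precision=1,suppress=True)
m=(H[...,1]<45)&(H[...,2]>100)&(X[...,2]>60)&(X[...,2]<130);m[:, :300]=0;m[:,370:]=0;m[:285]=0;m[:355]=m[:355]
m=big(m)[0];p=X[m]-[597,-318,0]
d=np.array([.844,-.536,0]);n=np.array([.536,.844,0])
q=np.c_[p@d,p@n,p[:,2]];print(len(q),np.percentile(q,[1,5,50,95,99],axis=0))
# floor points: bright and inside
f=(q[:,0]>-100)&(abs(q[:,1])<40)
A=np.c_[q[f,0],q[f,1],np.ones(f.sum())];r=q[f,2]
for _ in range(4):
    k=np.linalg.lstsq(A,r,rcond=None)[0];e=abs(A@k-r);g=e<6;A,r=A[g],r[g]
print(k,len(r),"z at lip",k@[-25,3,1])
for x0 in(-60,-40,-30): 
    s=q[(q[:,0]>x0-6)&(q[:,0]<x0+6)];print(x0,np.percentile(s[:,1],[2,98]))
# tray inner walls in same view
t=(H[...,0]>60)&(H[...,0]<95)&(H[...,1]>60)&(X[...,2]>43)&(X[...,2]<55)
T=X[t]-[597,-318,0];T=T[(abs(T@d)<90)&(abs(T@n)<75)];y=T@n
print("walls",np.median(y[y<-45]),np.median(y[y>45]))
```

```text
2348 [[-143.7  -50.6   72. ]
 [-137.7  -49.4   73.3]
 [ -88.6    7.7   77.7]
 [ -32.2   55.6  111.9]
 [ -26.3   57.   117.7]]
[-0.  -0.  73.1] 743 z at lip 74.11930841367699
-60 [-50.3  56.6]
-40 [-46.4  54. ]
-30 [-46.8  53.7]
walls -63.51048306123145 60.65606229678458
```

Request:
send_rows --moves '[{"claw":0,"dp":[-1,-2,-8],"yaw":0},{"claw":0,"dp":[0,0,-10],"yaw":0},{"claw":0,"dp":[0,0,-10],"yaw":0},{"claw":0,"dp":[0,0,-10],"yaw":0},{"claw":0,"dp":[0,0,-8],"yaw":0},{"claw":0,"dp":[0,0,-7],"yaw":0},{"claw":0,"dp":[0,0,-5],"yaw":0},{"claw":0,"dp":[0,0,-4],"yaw":0},{"claw":0,"dp":[0,0,-2],"yaw":0},{"claw":0,"dp":[0,0,-1],"yaw":0}]'

```text
t: 6.18
position: [445.9, -220.1, 72.6]
eef_rot: [[-0.0, 0.535, 0.845], [0.0, 0.845, -0.535], [-1.0, -0.0, -0.0]]
contact_force: [0.1, 0.8, -1.1]
gripper_width: 15.6
```

Request:
send_rows --moves '[{"claw":0,"dp":[0,0,-1],"yaw":0},{"claw":0,"dp":[0,0,-1],"yaw":0},{"claw":0,"dp":[0,0,-0.5],"yaw":0},{"claw":0,"dp":[3.4,-2.15,0],"yaw":0},{"claw":0,"dp":[6.8,-4.3,0],"yaw":0},{"claw":0,"dp":[6.8,-4.3,0],"yaw":0},{"claw":0,"dp":[6.8,-4.3,0],"yaw":0},{"claw":0,"dp":[6.8,-4.3,0],"yaw":0},{"claw":0,"dp":[6.8,-4.3,0],"yaw":0},{"claw":0,"dp":[6.8,-4.3,0],"yaw":0}]'

```text
t: 7.02
position: [481.4, -242.6, 71.5]
eef_rot: [[-0.015, 0.535, 0.844], [0.009, 0.845, -0.535], [-1.0, -0.001, -0.018]]
contact_force: [-50.4, 32.1, 84.1]
gripper_width: 15.4
```

Request:
send_rows --moves '[{"claw":0,"dp":[0,0,1],"yaw":0},{"claw":0,"dp":[0,0,0.5],"yaw":0},{"claw":0,"dp":[0,0,0.5],"yaw":0},{"claw":0,"dp":[0,0,0],"yaw":0},{"claw":0,"dp":[0,0,0],"yaw":0},{"claw":0,"dp":[0,0,0],"yaw":0},{"claw":0,"dp":[0,0,0],"yaw":0},{"claw":0,"dp":[0,0,0],"yaw":0},{"claw":0,"dp":[0,0,0],"yaw":0},{"claw":0,"dp":[0,0,0],"yaw":0}]'

```text
t: 7.85
position: [490.1, -248.1, 72.2]
eef_rot: [[-0.0, 0.536, 0.845], [0.0, 0.845, -0.536], [-1.0, -0.0, -0.0]]
contact_force: [-3.2, 1.7, 0.3]
gripper_width: 15.5
```

Run:
```python
from h import *
s=robot.read_state();print(s["position"],s["contact_force"],s["wrist_torque"])
a=snap("side","s3");
cv2.imwrite("pics/c3.png",cv2.resize(cv2.imread("pics/s3.png")[280:400,270:430],(800,600)))
```

```text
[ 490.07040499 -248.06796451   72.22354834] [-3.19558035  1.71092716  0.34390375] [ 0.32511423  0.44138843 -0.03193965]
```

View pics/c3.png

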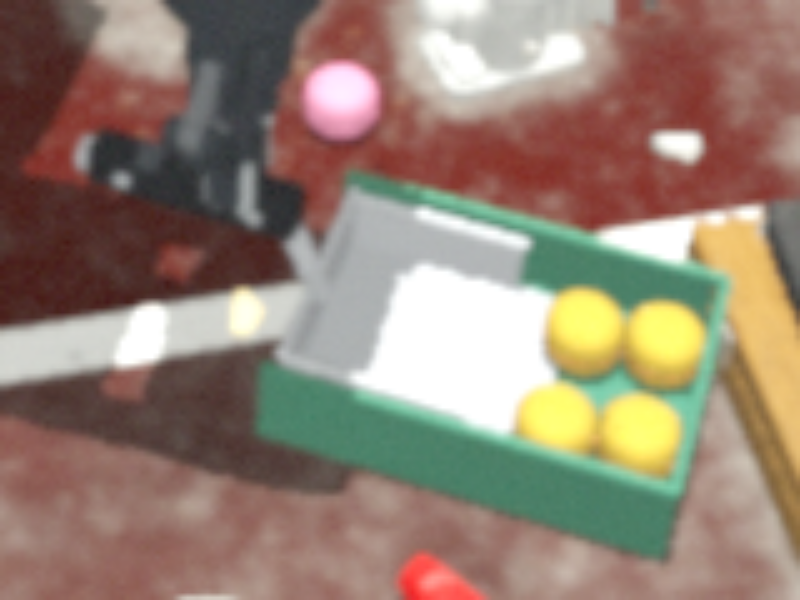

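The scoop lies flat in the tray, its lip just meeting the front floats, which touch the back pair. I'll carry on gently at this height.

Request:
send_rows --moves '[{"claw":0,"dp":[2.1,-1.34,0],"yaw":0},{"claw":0,"dp":[3.4,-2.14,0],"yaw":0},{"claw":0,"dp":[3.4,-2.14,0],"yaw":0},{"claw":0,"dp":[3.4,-2.14,0],"yaw":0},{"claw":0,"dp":[3.4,-2.14,0],"yaw":0},{"claw":0,"dp":[3.4,-2.14,0],"yaw":0},{"claw":0,"dp":[3.4,-2.14,0],"yaw":0},{"claw":0,"dp":[3.4,-2.14,0],"yaw":0},{"claw":0,"dp":[3.4,-2.14,0],"yaw":0},{"claw":0,"dp":[0,0,0],"yaw":0}]'

```text
t: 8.73
position: [520.5, -267.2, 72.4]
eef_rot: [[0.001, 0.536, 0.845], [-0.001, 0.845, -0.536], [-1.0, 0.0, 0.001]]
contact_force: [1.1, -0.6, -3.0]
gripper_width: 15.5
```

Request:
send_rows --moves '[{"claw":0,"dp":[2.1,-1.34,0],"yaw":0},{"claw":0,"dp":[2.1,-1.34,0],"yaw":0},{"claw":0,"dp":[2.1,-1.34,0],"yaw":0},{"claw":0,"dp":[2.1,-1.34,0],"yaw":0},{"claw":0,"dp":[2.1,-1.34,0],"yaw":0},{"claw":0,"dp":[2.1,-1.34,0],"yaw":0},{"claw":0,"dp":[2.1,-1.34,0],"yaw":0},{"claw":0,"dp":[2.1,-1.34,0],"yaw":0},{"claw":0,"dp":[2.1,-1.34,0],"yaw":0},{"claw":0,"dp":[0,0,0],"yaw":0}]'

```text
t: 9.57
position: [538.5, -278.8, 72.2]
eef_rot: [[-0.0, 0.536, 0.845], [0.0, 0.845, -0.536], [-1.0, -0.0, -0.0]]
contact_force: [-2.8, 2.7, -0.0]
gripper_width: 15.6
```

Run:
```python
from h import *
s=robot.read_state();print(s["position"],s["contact_force"],s["wrist_torque"])
a=snap("side","s4")
cv2.imwrite("pics/c4.png",cv2.resize(cv2.imread("pics/s4.png")[280:400,290:430],(700,600)))
```

```text
[ 538.5015286  -278.76961109   72.22672552] [-2.82421383e+00  2.72133820e+00 -2.66594965e-03] [ 0.41738148  0.552462   -0.01309285]
```

View pics/c4.png

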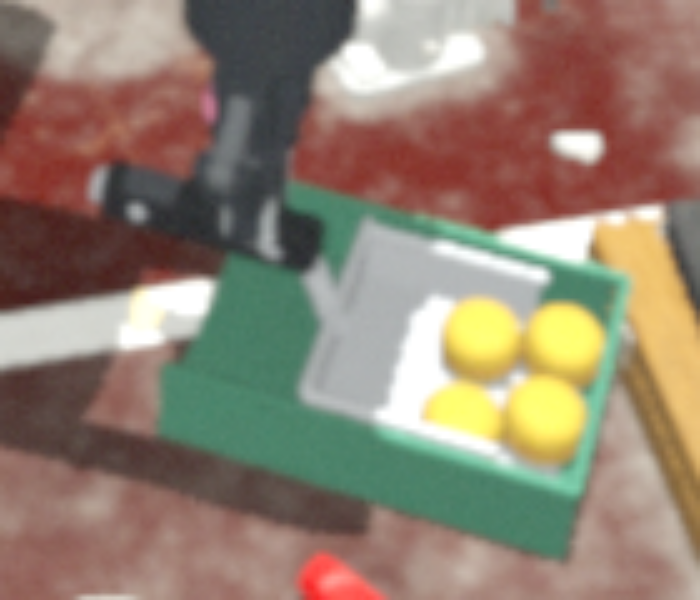

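Request:
send_rows --moves '[{"claw":0,"dp":[0.8,-0.54,0],"yaw":0},{"claw":0,"dp":[0.8,-0.54,0],"yaw":0},{"claw":0,"dp":[0.8,-0.54,0],"yaw":0},{"claw":0,"dp":[0.8,-0.54,0],"yaw":0},{"claw":0,"dp":[0.8,-0.54,0],"yaw":0},{"claw":0,"dp":[0,0,0],"yaw":0},{"claw":0,"dp":[0,0,0],"yaw":0},{"claw":0,"dp":[0,0,0],"yaw":0},{"claw":0,"dp":[0,0,0],"yaw":0},{"claw":0,"dp":[0,0,0],"yaw":0}]'

```text
t: 10.45
position: [542.1, -281.2, 72.2]
eef_rot: [[-0.001, 0.536, 0.845], [0.0, 0.845, -0.536], [-1.0, -0.0, -0.001]]
contact_force: [-5.1, 2.3, 1.3]
gripper_width: 15.2
```

Request:
send_rows --moves '[{"claw":0,"dp":[0.8,-0.54,0],"yaw":0},{"claw":0,"dp":[0.8,-0.54,0],"yaw":0},{"claw":0,"dp":[0.8,-0.54,0],"yaw":0},{"claw":0,"dp":[0,0,0],"yaw":0},{"claw":0,"dp":[0,0,0],"yaw":0},{"claw":0,"dp":[0,0,0],"yaw":0},{"claw":0,"dp":[0,0,0],"yaw":0},{"claw":0,"dp":[0,0,0],"yaw":0},{"claw":0,"dp":[0,0,0],"yaw":0},{"claw":0,"dp":[0,0,0],"yaw":0}]'

```text
t: 11.28
position: [544.2, -282.7, 72.2]
eef_rot: [[-0.001, 0.536, 0.845], [0.001, 0.845, -0.536], [-1.0, -0.0, -0.001]]
contact_force: [-6.5, 4.0, 1.7]
gripper_width: 15.4
```

Request:
send_rows --moves '[{"claw":0,"dp":[0.8,-0.54,0],"yaw":0},{"claw":0,"dp":[0.8,-0.54,0],"yaw":0},{"claw":0,"dp":[0,0,0],"yaw":0},{"claw":0,"dp":[0,0,0],"yaw":0},{"claw":0,"dp":[0,0,0],"yaw":0},{"claw":0,"dp":[0,0,0],"yaw":0},{"claw":0,"dp":[0,0,0],"yaw":0},{"claw":0,"dp":[0,0,0],"yaw":0},{"claw":0,"dp":[0,0,0],"yaw":0},{"claw":0,"dp":[0,0,0],"yaw":0}]'

```text
t: 12.12
position: [544.1, -282.7, 71.9]
eef_rot: [[-0.004, 0.535, 0.845], [0.002, 0.845, -0.535], [-1.0, -0.0, -0.005]]
contact_force: [-14.2, 8.6, 8.2]
gripper_width: 15.4
```

Request:
send_rows --moves '[{"claw":0,"dp":[-1.2,0.8,0.3],"yaw":0},{"claw":0,"dp":[0,0,0.5],"yaw":0},{"claw":0,"dp":[0,0,1],"yaw":0},{"claw":0,"dp":[0,0,1.5],"yaw":0},{"claw":0,"dp":[0,0,2],"yaw":0},{"claw":0,"dp":[0,0,2],"yaw":0},{"claw":0,"dp":[0,0,2],"yaw":0},{"claw":0,"dp":[0,0,2],"yaw":0},{"claw":0,"dp":[0,0,1],"yaw":0},{"claw":0,"dp":[0,0,0],"yaw":0}]'

```text
t: 12.95
position: [545.3, -283.3, 84.9]
eef_rot: [[0.0, 0.536, 0.844], [-0.0, 0.844, -0.536], [-1.0, 0.0, 0.0]]
contact_force: [-1.3, 0.6, -3.7]
gripper_width: 15.9
```

```bash
cat > fl.py <<'E'
from h import *
import sys
np.set_printoptions(precision=1,suppress=True)
s=robot.read_state();print(s["t"],s["position"],s["contact_force"],s["wrist_torque"]*1)
g=s["position"]+[0,0,11];e=s["eef_rot"];d=e[:,2]*[1,1,0];n=e[:,1]*[1,1,0]
c=snap("side",sys.argv[1]);X=cloud(c);H=hsv(c).astype(int)
def loc(p): p=p-g;return np.c_[p@d-95,p@n,p[:,2]+71]
m=(H[...,0]>15)&(H[...,0]<35)&(H[...,1]>120)&(H[...,2]>100)&(X[...,2]<300)&(X[...,2]>-20)
q=loc(X[m]);k=(abs(q[:,0])<110)&(abs(q[:,1])<70);print("yellow in scoop frame",k.sum(),np.percentile(q[k],[2,50,98],axis=0).tolist() if k.any() else "")
w=(H[...,1]<45)&(H[...,2]>100);q=loc(X[w]);k=(q[:,0]>-50)&(q[:,0]<70)&(abs(q[:,1])<44)&(abs(q[:,2])<90);q=q[k]
if len(q)>30:
    A=np.c_[q[:,0],np.ones(len(q))];r=q[:,2]
    b=abs(r-np.median(r))<25;A,r=A[b],r[b]
    for _ in range(5):
        kk=np.linalg.lstsq(A,r,rcond=None)[0];b=abs(A@kk-r)<5;A,r=A[b],r[b]
    print("pan slope deg",np.degrees(np.arctan(kk[0])),"z0",kk[1],len(r))
E
python3 fl.py s5
```

```text
12.95 [ 545.3 -283.3   84.9] [-1.3  0.6 -3.7] [ 0.3  0.4 -0. ]
yellow in scoop frame 1203 [[-4.966675786153278, -37.77003797271654, -10.699366632230829], [49.63375708839979, 8.333588799646119, 20.266782328845167], [108.30741308099732, 63.089689500088504, 26.440573672735383]]
pan slope deg -2.9897563549383537 z0 -3.100771850068564 467
```

Run:
```python
import cv2
cv2.imwrite("pics/c5.png",cv2.resize(cv2.imread("pics/s5.png")[280:400,290:430],(700,600)))
```

```text
(no output)
```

View pics/c5.png

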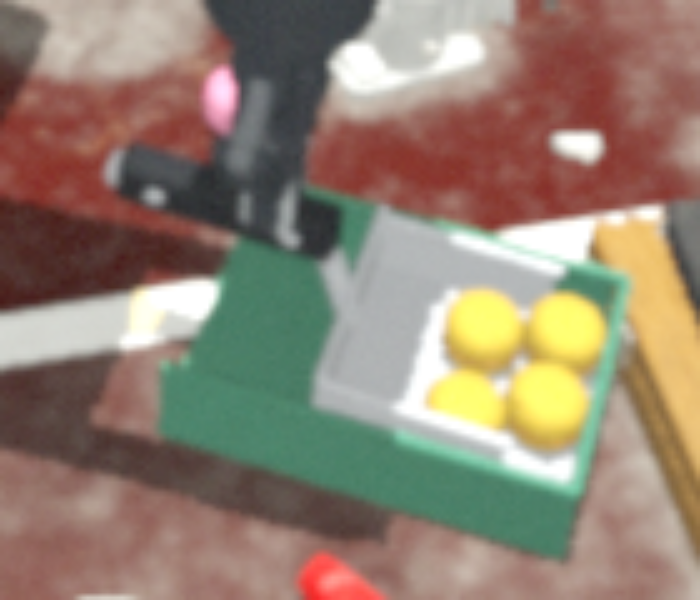

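All four floats sit on the pan. I'll lift, retreat and carry them slowly.

Request:
send_rows --moves '[{"claw":0,"dp":[0,0,2],"yaw":0},{"claw":0,"dp":[0,0,4],"yaw":0},{"claw":0,"dp":[0,0,6],"yaw":0},{"claw":0,"dp":[0,0,8],"yaw":0},{"claw":0,"dp":[0,0,9],"yaw":0},{"claw":0,"dp":[0,0,9],"yaw":0},{"claw":0,"dp":[0,0,9],"yaw":0},{"claw":0,"dp":[0,0,7],"yaw":0},{"claw":0,"dp":[0,0,5],"yaw":0},{"claw":0,"dp":[0,0,2],"yaw":0}]'

```text
t: 13.83
position: [545.5, -283.5, 146.7]
eef_rot: [[0.001, 0.536, 0.845], [-0.001, 0.845, -0.536], [-1.0, 0.0, 0.001]]
contact_force: [0.9, -0.0, -3.4]
gripper_width: 15.4
```

```bash
python3 fl.py s6
```

```text
13.8333 [ 545.5 -283.5  146.7] [ 0.9 -0.  -3.4] [0.1 0.2 0. ]
yellow in scoop frame 1256 [[-3.986876809710675, -37.90912275539754, -71.85605968069869], [49.35038492451842, 6.905271574478668, 15.87391837513212], [108.1042787911779, 61.49653330708629, 27.048793124721012]]
pan slope deg -2.4039746633198074 z0 -2.487978085617761 508
```

Request:
send_rows --moves '[{"claw":0,"dp":[-2,1,0],"yaw":0},{"claw":0,"dp":[-4,2.5,0],"yaw":0},{"claw":0,"dp":[-6,4,0],"yaw":0},{"claw":0,"dp":[-8,5,0],"yaw":0},{"claw":0,"dp":[-9,6.5,0],"yaw":0},{"claw":0,"dp":[-10,8,0],"yaw":0},{"claw":0,"dp":[-11,10,0],"yaw":0},{"claw":0,"dp":[-11,12,0],"yaw":0},{"claw":0,"dp":[-11,14,0],"yaw":0},{"claw":0,"dp":[-10,16,0],"yaw":0.5}]'

```text
t: 14.72
position: [461.5, -203.4, 145.4]
eef_rot: [[-0.001, 0.529, 0.849], [0.0, 0.849, -0.529], [-1.0, -0.0, -0.001]]
contact_force: [0.6, -0.3, -3.7]
gripper_width: 15.3
```

Request:
send_rows --moves '[{"claw":0,"dp":[-7,18,0],"yaw":1},{"claw":0,"dp":[-5,20,0],"yaw":1.5},{"claw":0,"dp":[-4,21,0],"yaw":2},{"claw":0,"dp":[-3,22,0],"yaw":2},{"claw":0,"dp":[-2,22,0],"yaw":2},{"claw":0,"dp":[-1,22,0],"yaw":2},{"claw":0,"dp":[0,22,0],"yaw":2},{"claw":0,"dp":[0,22,0],"yaw":2},{"claw":0,"dp":[0,22,0],"yaw":2},{"claw":0,"dp":[0,22,0],"yaw":2}]'

```text
t: 15.55
position: [439.9, 9.9, 145.6]
eef_rot: [[-0.0, 0.23, 0.973], [0.0, 0.973, -0.23], [-1.0, -0.0, -0.0]]
contact_force: [1.0, -0.5, -3.6]
gripper_width: 15.4
```

Request:
send_rows --moves '[{"claw":0,"dp":[0,22,0],"yaw":2},{"claw":0,"dp":[0,22,0],"yaw":2},{"claw":0,"dp":[-1,22,0],"yaw":2},{"claw":0,"dp":[-1,22,0],"yaw":2},{"claw":0,"dp":[-1,22,0],"yaw":2},{"claw":0,"dp":[-1,22,0],"yaw":2},{"claw":0,"dp":[-1,22,0],"yaw":2},{"claw":0,"dp":[-1,21,0],"yaw":2},{"claw":0,"dp":[0,18,0],"yaw":2},{"claw":0,"dp":[0,15,0],"yaw":1.5}]'

```text
t: 16.38
position: [434.0, 217.8, 145.5]
eef_rot: [[-0.0, -0.109, 0.994], [-0.0, 0.994, 0.109], [-1.0, 0.0, -0.0]]
contact_force: [0.0, -1.1, -3.5]
gripper_width: 15.6
```

Request:
send_rows --moves '[{"claw":0,"dp":[0,9,0],"yaw":1},{"claw":0,"dp":[0,5,0],"yaw":0.7},{"claw":0,"dp":[0,2,0],"yaw":0.5},{"claw":0,"dp":[0,0,0],"yaw":0},{"claw":0,"dp":[0,0,0],"yaw":0},{"claw":0,"dp":[0,0,0],"yaw":0},{"claw":0,"dp":[0,0,0],"yaw":0},{"claw":0,"dp":[0,0,0],"yaw":0},{"claw":0,"dp":[0,0,0],"yaw":0},{"claw":0,"dp":[0,0,0],"yaw":0}]'

```text
t: 17.22
position: [435.2, 232.6, 145.6]
eef_rot: [[-0.0, -0.144, 0.99], [-0.0, 0.99, 0.144], [-1.0, -0.0, -0.0]]
contact_force: [-0.1, 0.5, -3.7]
gripper_width: 15.6
```

```bash
python3 fl.py s7;python3 - <<'E'
import cv2,numpy as np
from h import *
c=snap("top","t7");X=cloud(c);H=hsv(c).astype(int);z=X[...,2]
m=(H[...,0]>100)&(H[...,0]<125)&(H[...,1]>120)&(z>58)&(z<75);m[:195]=0;m[275:]=0;m[:,:190]=0;m[:,270:]=0
p=X[m];print("rim",cv2.minAreaRect(p[:,:2].astype(np.float32)),len(p))
c0=dict(np.load("side0.npz"));X=cloud(c0);H=hsv(c0).astype(int);z=X[...,2]
m=(H[...,0]>100)&(H[...,0]<125)&(H[...,1]>120)&(z>60)&(z<75);m[:190]=0;m[245:]=0;m[:,:255]=0;m[:,330:]=0
print("rim side",cv2.minAreaRect(X[m][:,:2].astype(np.float32)),m.sum())
cv2.imwrite("pics/c7.png",cv2.resize(cv2.imread("pics/s7.png")[150:280,190:350],(640,520)))
E
```

```text
17.2167 [435.2 232.6 145.6] [-0.1  0.5 -3.7] [-0.1  0.3  0. ]
yellow in scoop frame 243 [[-10.030584471737484, -35.68008920428981, 7.131289859207478], [29.298889739859604, 2.4523071384263857, 22.283196205745213], [55.55889113152037, 30.01026928791204, 27.534452788572533]]
pan slope deg -3.2290127761201464 z0 -2.4034675246590864 86
rim ((525.4449462890625, 215.84124755859375), (164.3666534423828, 104.82002258300781), 7.434469223022461) 229
rim side ((524.4063110351562, 241.28225708007812), (161.95103454589844, 167.9135284423828), 7.411959648132324) 321
```

View pics/c7.png

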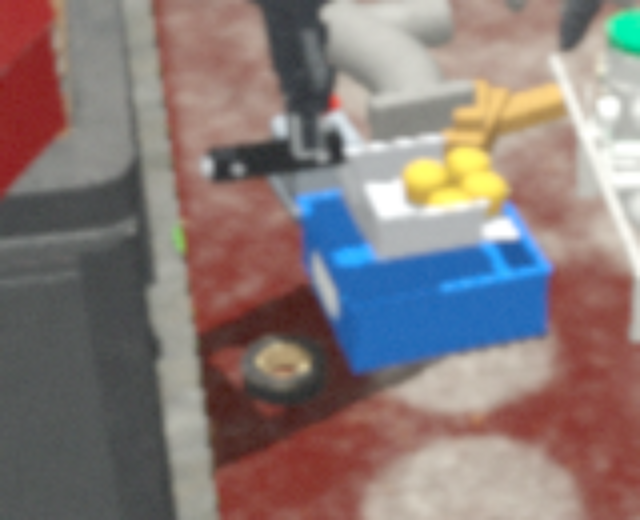

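Request:
send_rows --moves '[{"claw":0,"dp":[0,-1,-2],"yaw":-0.5},{"claw":0,"dp":[0,0,-5],"yaw":-0.4},{"claw":0,"dp":[0,0,-7],"yaw":0},{"claw":0,"dp":[0,0,-9],"yaw":0},{"claw":0,"dp":[0,0,-9],"yaw":0},{"claw":0,"dp":[0,0,-9],"yaw":0},{"claw":0,"dp":[0,0,-8],"yaw":0},{"claw":0,"dp":[0,0,-6],"yaw":0},{"claw":0,"dp":[0,0,-3],"yaw":0},{"claw":0,"dp":[0,0,0],"yaw":0}]'

```text
t: 18.15
position: [434.7, 231.6, 86.8]
eef_rot: [[-0.001, -0.129, 0.992], [-0.001, 0.992, 0.129], [-1.0, -0.0, -0.001]]
contact_force: [-0.1, -0.1, -4.6]
gripper_width: 15.6
```

Request:
send_rows --grip_force 20 --moves '[{"claw":0,"dp":[0,0,0],"yaw":0},{"claw":0,"dp":[0,0,0],"yaw":0},{"claw":0,"dp":[0,0,0],"yaw":0},{"claw":0,"dp":[0,0,0],"yaw":0},{"claw":0,"dp":[0,0,0],"yaw":0},{"claw":0,"dp":[0,0,0],"yaw":0},{"claw":0,"dp":[0,0,0],"yaw":0},{"claw":0,"dp":[0,0,0],"yaw":0},{"claw":0,"dp":[0,0,0],"yaw":0},{"claw":0,"dp":[0,0,0],"yaw":0}]'

```text
t: 18.98
position: [435.2, 231.8, 87.6]
eef_rot: [[0.0, -0.129, 0.992], [0.0, 0.992, 0.129], [-1.0, 0.0, 0.0]]
contact_force: [-0.0, -0.6, -4.6]
gripper_width: 15.6
```

```bash
python3 fl.py s8
```

```text
18.9833 [435.2 231.8  87.6] [-0.  -0.6 -4.6] [ 0.   0.3 -0. ]
yellow in scoop frame 231 [[-9.991820445846084, -33.724021525556026, 6.425785055445414], [28.134073491412423, 0.6625340477215312, 21.858417216853383], [55.719591638805944, 27.571385693219536, 27.626035284324217]]
pan slope deg 4.461039271190164 z0 0.05824277065510678 77
```

Request:
send_rows --moves '[{"claw":0.1,"dp":[0,0,-0.5],"yaw":0},{"claw":0.12,"dp":[0,0,-1],"yaw":0},{"claw":0.14,"dp":[0,0,-1],"yaw":0},{"claw":0.15,"dp":[0,0,-1],"yaw":0},{"claw":0.16,"dp":[0,0,-0.5],"yaw":0},{"claw":0.17,"dp":[0,0,0],"yaw":0},{"claw":0.17,"dp":[0,0,0],"yaw":0},{"claw":0.17,"dp":[0,0,0],"yaw":0},{"claw":0.17,"dp":[0,0,0],"yaw":0},{"claw":0.17,"dp":[0,0,0],"yaw":0}]'

```text
t: 19.87
position: [435.2, 231.8, 83.6]
eef_rot: [[0.0, -0.129, 0.992], [0.0, 0.992, 0.129], [-1.0, 0.0, 0.0]]
contact_force: [-0.2, 0.3, -4.4]
gripper_width: 15.3
```

Request:
send_rows --moves '[{"claw":0.175,"dp":[0,0,0],"yaw":0},{"claw":0.175,"dp":[0,0,0],"yaw":0},{"claw":0.18,"dp":[0,0,0],"yaw":0},{"claw":0.18,"dp":[0,0,0],"yaw":0},{"claw":0.185,"dp":[0,0,0],"yaw":0},{"claw":0.185,"dp":[0,0,0],"yaw":0},{"claw":0.185,"dp":[0,0,0],"yaw":0},{"claw":0.185,"dp":[0,0,0],"yaw":0},{"claw":0.185,"dp":[0,0,0],"yaw":0},{"claw":0.185,"dp":[0,0,0],"yaw":0}]'

```text
t: 20.7
position: [435.1, 231.8, 83.6]
eef_rot: [[0.0, -0.129, 0.992], [-0.0, 0.992, 0.129], [-1.0, -0.0, -0.0]]
contact_force: [0.0, -0.4, -3.6]
gripper_width: 16.4
```

```bash
python3 fl.py s9
```

```text
20.7 [435.1 231.8  83.6] [ 0.  -0.4 -3.6] [-0.   0.3  0. ]
yellow in scoop frame 229 [[-9.133982859660154, -34.45539013450714, 4.196892971980902], [29.7098785155831, 0.20849140307951727, 22.246585579814933], [56.60750015751222, 26.33051216149094, 27.553983204001536]]
pan slope deg 5.5732855144170745 z0 0.9333879498455308 77
```

Request:
send_rows --moves '[{"claw":0.19,"dp":[0,0,0],"yaw":0},{"claw":0.19,"dp":[0,0,0],"yaw":0},{"claw":0.195,"dp":[0,0,0],"yaw":0},{"claw":0.195,"dp":[0,0,0],"yaw":0},{"claw":0.2,"dp":[0,0,0],"yaw":0},{"claw":0.2,"dp":[0,0,0],"yaw":0},{"claw":0.205,"dp":[0,0,0],"yaw":0},{"claw":0.205,"dp":[0,0,0],"yaw":0},{"claw":0.205,"dp":[0,0,0],"yaw":0},{"claw":0.205,"dp":[0,0,0],"yaw":0}]'

```text
t: 21.58
position: [435.2, 231.8, 83.6]
eef_rot: [[0.0, -0.129, 0.992], [0.0, 0.992, 0.129], [-1.0, 0.0, 0.0]]
contact_force: [-0.1, 0.2, -3.8]
gripper_width: 17.7
```

```bash
python3 fl.py s10
```

```text
21.5833 [435.2 231.8  83.6] [-0.1  0.2 -3.8] [-0.   0.4  0. ]
yellow in scoop frame 232 [[-10.023429494896234, -33.7378649838851, 4.5194407687710525], [29.063880961828517, 0.562503320299167, 21.970661338476617], [57.23928377026271, 26.79638068383499, 27.28556349063492]]
pan slope deg 4.727243354372019 z0 0.7718690779293569 76
```

Request:
send_rows --moves '[{"claw":0.21,"dp":[0,0,0],"yaw":0},{"claw":0.21,"dp":[0,0,0],"yaw":0},{"claw":0.214,"dp":[0,0,0],"yaw":0},{"claw":0.214,"dp":[0,0,0],"yaw":0},{"claw":0.218,"dp":[0,0,0],"yaw":0},{"claw":0.218,"dp":[0,0,0],"yaw":0},{"claw":0.222,"dp":[0,0,0],"yaw":0},{"claw":0.222,"dp":[0,0,0],"yaw":0},{"claw":0.222,"dp":[0,0,0],"yaw":0},{"claw":0.222,"dp":[0,0,0],"yaw":0}]'

```text
t: 22.47
position: [435.2, 231.8, 83.6]
eef_rot: [[0.0, -0.129, 0.992], [0.0, 0.992, 0.129], [-1.0, 0.0, 0.0]]
contact_force: [1.1, -0.4, -3.3]
gripper_width: 19.0
```

```bash
python3 fl.py s11
```

```text
22.4667 [435.2 231.8  83.6] [ 1.1 -0.4 -3.3] [ 0.   0.1 -0.1]
yellow in scoop frame 210 [[-13.873133235680088, -33.31619965015018, 2.5612687542095336], [24.653590962196397, 0.988380383960435, 16.490724630759686], [50.67528921958404, 28.60355699011015, 23.73297800460681]]
pan slope deg 7.545031844294716 z0 -0.9063594586110386 76
```

The scoop is now pivoting in the loosened grip. I'll raise it slowly so it tips with the lip low in the tub.

Request:
send_rows --moves '[{"claw":0.222,"dp":[0,0,1],"yaw":0},{"claw":0.222,"dp":[0,0,2],"yaw":0},{"claw":0.222,"dp":[0,0,2],"yaw":0},{"claw":0.222,"dp":[0,0,2],"yaw":0},{"claw":0.222,"dp":[0,0,2],"yaw":0},{"claw":0.222,"dp":[0,0,2],"yaw":0},{"claw":0.222,"dp":[0,0,2],"yaw":0},{"claw":0.222,"dp":[0,0,2],"yaw":0},{"claw":0.222,"dp":[0,0,2],"yaw":0},{"claw":0.222,"dp":[0,0,2],"yaw":0}]'

```text
t: 23.35
position: [435.1, 231.8, 102.8]
eef_rot: [[0.0, -0.129, 0.992], [0.0, 0.992, 0.129], [-1.0, -0.0, 0.0]]
contact_force: [-1.0, -0.3, -3.7]
gripper_width: 18.5
```

```bash
cat > hd.py <<'E'
from h import *
import sys
np.set_printoptions(precision=1,suppress=True)
s=robot.read_state();g=s["position"]+[0,0,11];e=s["eef_rot"];d=e[:,2]*[1,1,0];n=e[:,1]*[1,1,0]
c=snap("side",sys.argv[1]);X=cloud(c);H=hsv(c).astype(int)
p=X-g;a,b,z=p@d,p@n,p[...,2]
# handle: dark points behind the grip
m=(H[...,2]<90)&(a<-16)&(a>-80)&(abs(b)<16)&(z>-30)&(z<75)
k=np.polyfit(a[m],z[m],1) if m.sum()>15 else [0,0];print("handle tilt nose-down deg",-np.degrees(np.arctan(k[0])),m.sum())
f=(H[...,0]>15)&(H[...,0]<35)&(H[...,1]>120)&(H[...,2]>100)&(a>-20)&(a<200)&(abs(b)<80)&(X[...,2]<200)
print("floats: ahead of grip / z",np.percentile(a[f],[2,50,98]),np.percentile(X[f][:,2],[2,50,98]),f.sum(), "F",s["contact_force"],s["wrist_torque"])
E
python3 hd.py s12
```

```text
handle tilt nose-down deg 12.942742966030483 131
floats: ahead of grip / z [ 70.7 100.3 132.1] [29.4 44.2 53.9] 192 F [-1.  -0.3 -3.7] [ 0.   0.2 -0. ]
```

Request:
send_rows --moves '[{"claw":0.222,"dp":[0,0,2],"yaw":0},{"claw":0.222,"dp":[0.5,0,2],"yaw":0},{"claw":0.222,"dp":[0.5,0,2],"yaw":0},{"claw":0.222,"dp":[0.5,0,2],"yaw":0},{"claw":0.222,"dp":[0.5,0,2],"yaw":0},{"claw":0.222,"dp":[0.5,0,2],"yaw":0},{"claw":0.222,"dp":[0.5,0,2],"yaw":0},{"claw":0.222,"dp":[0.5,0,2],"yaw":0},{"claw":0.222,"dp":[0.5,0,2],"yaw":0},{"claw":0.222,"dp":[0.5,0,2],"yaw":0}]'

```text
t: 24.23
position: [439.7, 231.8, 122.8]
eef_rot: [[0.0, -0.129, 0.992], [0.0, 0.992, 0.129], [-1.0, -0.0, 0.0]]
contact_force: [-0.2, -0.7, -4.6]
gripper_width: 19.1
```

```bash
python3 hd.py s13
```

```text
handle tilt nose-down deg 18.551236758785397 127
floats: ahead of grip / z [ 59.2  89.7 119.5] [38.9 50.7 64. ] 181 F [-0.2 -0.7 -4.6] [-0.   0.2  0. ]
```

Request:
send_rows --moves '[{"claw":0.225,"dp":[0,0,0],"yaw":0},{"claw":0.225,"dp":[0,0,0],"yaw":0},{"claw":0.225,"dp":[0.5,0,1],"yaw":0},{"claw":0.225,"dp":[0.5,0,1],"yaw":0},{"claw":0.225,"dp":[0.5,0,1],"yaw":0},{"claw":0.225,"dp":[0.5,0,1],"yaw":0},{"claw":0.225,"dp":[0.5,0,1],"yaw":0},{"claw":0.225,"dp":[0.5,0,1],"yaw":0},{"claw":0.225,"dp":[0.5,0,1],"yaw":0},{"claw":0.225,"dp":[0.5,0,1],"yaw":0}]'

```text
t: 25.12
position: [443.7, 231.8, 130.7]
eef_rot: [[0.0, -0.129, 0.992], [-0.0, 0.992, 0.129], [-1.0, -0.0, 0.0]]
contact_force: [0.5, -0.6, -5.1]
gripper_width: 19.2
```

```bash
python3 hd.py s14
```

```text
handle tilt nose-down deg 21.866735210953266 129
floats: ahead of grip / z [ 54.1  82.8 113.2] [41.6 54.4 69.5] 168 F [ 0.5 -0.6 -5.1] [-0.  0.  0.]
```

Request:
send_rows --moves '[{"claw":0.228,"dp":[0,0,0],"yaw":0},{"claw":0.228,"dp":[0,0,0],"yaw":0},{"claw":0.228,"dp":[0.5,0,1],"yaw":0},{"claw":0.228,"dp":[0.5,0,1],"yaw":0},{"claw":0.228,"dp":[0.5,0,1],"yaw":0},{"claw":0.228,"dp":[0.5,0,1],"yaw":0},{"claw":0.228,"dp":[0.5,0,1],"yaw":0},{"claw":0.228,"dp":[0.5,0,1],"yaw":0},{"claw":0.228,"dp":[0.5,0,1],"yaw":0},{"claw":0.228,"dp":[0.5,0,1],"yaw":0}]'

```text
t: 26.0
position: [447.6, 231.7, 138.7]
eef_rot: [[-0.0, -0.129, 0.992], [-0.0, 0.992, 0.129], [-1.0, -0.0, -0.0]]
contact_force: [0.3, 0.7, -3.4]
gripper_width: 19.5
```

```bash
python3 hd.py s15
```

```text
handle tilt nose-down deg 29.41117703050722 122
floats: ahead of grip / z [41.  66.7 97.7] [38.  56.1 70. ] 142 F [ 0.3  0.7 -3.4] [-0.  0. -0.]
```

Request:
send_rows --moves '[{"claw":0.228,"dp":[0,0,1],"yaw":0},{"claw":0.228,"dp":[0,0,1],"yaw":0},{"claw":0.228,"dp":[0,0,1],"yaw":0},{"claw":0.228,"dp":[0,0,1],"yaw":0},{"claw":0.228,"dp":[0,0,1],"yaw":0},{"claw":0.228,"dp":[0,0,1],"yaw":0},{"claw":0.228,"dp":[0,0,1],"yaw":0},{"claw":0.228,"dp":[0,0,1],"yaw":0},{"claw":0.228,"dp":[0,0,1],"yaw":0},{"claw":0.228,"dp":[0,0,1],"yaw":0}]'

```text
t: 26.88
position: [447.6, 231.8, 148.7]
eef_rot: [[0.0, -0.129, 0.992], [-0.0, 0.992, 0.129], [-1.0, -0.0, 0.0]]
contact_force: [-0.3, -0.2, -4.0]
gripper_width: 19.7
```

```bash
python3 hd.py s16
```

```text
handle tilt nose-down deg 34.5763640156953 119
floats: ahead of grip / z [33.4 71.3 94.1] [33.3 46.4 70. ] 134 F [-0.3 -0.2 -4. ] [-0.  0. -0.]
```

Request:
send_rows --moves '[{"claw":0.228,"dp":[0,0,1],"yaw":0},{"claw":0.228,"dp":[0,0,1],"yaw":0},{"claw":0.228,"dp":[0,0,1],"yaw":0},{"claw":0.228,"dp":[0,0,1],"yaw":0},{"claw":0.228,"dp":[0,0,1],"yaw":0},{"claw":0.228,"dp":[0,0,1],"yaw":0},{"claw":0.228,"dp":[0,0,1],"yaw":0},{"claw":0.228,"dp":[0,0,1],"yaw":0},{"claw":0.228,"dp":[0,0,1],"yaw":0},{"claw":0.228,"dp":[0,0,1],"yaw":0}]'

```text
t: 27.77
position: [447.6, 231.8, 158.7]
eef_rot: [[0.0, -0.129, 0.992], [0.0, 0.992, 0.129], [-1.0, 0.0, 0.0]]
contact_force: [0.2, -0.4, -4.2]
gripper_width: 19.4
```

```bash
python3 hd.py s17
python3 - <<'E'
import cv2
cv2.imwrite("pics/c17.png",cv2.resize(cv2.imread("pics/s17.png")[150:260,210:350],(700,550)))
E
```

```text
handle tilt nose-down deg 38.971216656034265 127
floats: ahead of grip / z [40.7 70.4 89.9] [31.9 41.4 64.9] 117 F [ 0.2 -0.4 -4.2] [-0.1  0.  -0. ]
```

View pics/c17.png

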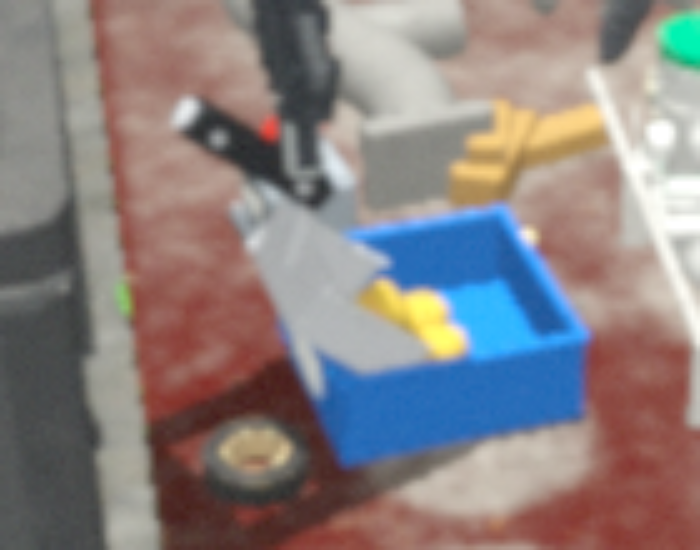

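Request:
send_rows --moves '[{"claw":0.23,"dp":[0,0,0],"yaw":0},{"claw":0.23,"dp":[0,0,1],"yaw":0},{"claw":0.23,"dp":[0,0,1],"yaw":0},{"claw":0.23,"dp":[0,0,1],"yaw":0},{"claw":0.23,"dp":[0,0,1],"yaw":0},{"claw":0.23,"dp":[0,0,1],"yaw":0},{"claw":0.23,"dp":[0,0,1],"yaw":0},{"claw":0.23,"dp":[0,0,1],"yaw":0},{"claw":0.23,"dp":[0,0,1],"yaw":0},{"claw":0.23,"dp":[0,0,1],"yaw":0}]'

```text
t: 28.65
position: [447.7, 231.8, 167.7]
eef_rot: [[0.0, -0.129, 0.992], [0.0, 0.992, 0.129], [-1.0, 0.0, 0.0]]
contact_force: [-0.9, -0.9, -3.1]
gripper_width: 19.6
```

```bash
python3 hd.py s18
```

```text
handle tilt nose-down deg 37.78810902804913 122
floats: ahead of grip / z [43.7 75.  88.8] [30.4 37.7 59.5] 112 F [-0.9 -0.9 -3.1] [ 0.   0.  -0.1]
```

Request:
send_rows --moves '[{"claw":0.231,"dp":[0,0,1],"yaw":0},{"claw":0.231,"dp":[0,0,1],"yaw":0},{"claw":0.231,"dp":[0,0,1],"yaw":0},{"claw":0.231,"dp":[0,0,1],"yaw":0},{"claw":0.231,"dp":[0,0,1],"yaw":0},{"claw":0.231,"dp":[0,0,1],"yaw":0},{"claw":0.231,"dp":[0,0,1],"yaw":0},{"claw":0.231,"dp":[0,0,1],"yaw":0},{"claw":0.231,"dp":[0,0,1],"yaw":0},{"claw":0.231,"dp":[0,0,1],"yaw":0}]'

```text
t: 29.53
position: [447.6, 231.8, 177.7]
eef_rot: [[-0.0, -0.129, 0.992], [0.0, 0.992, 0.129], [-1.0, 0.0, -0.0]]
contact_force: [-0.7, -0.6, -3.1]
gripper_width: 19.7
```

```bash
python3 hd.py s19
```

```text
handle tilt nose-down deg 43.44702961570081 119
floats: ahead of grip / z [52.2 74.6 89.8] [25.8 36.9 49.2] 115 F [-0.7 -0.6 -3.1] [0.  0.1 0. ]
```

Request:
send_rows --moves '[{"claw":0.23,"dp":[0,0,1],"yaw":0},{"claw":0.225,"dp":[0,0,2],"yaw":0},{"claw":0.22,"dp":[0,0,2],"yaw":0},{"claw":0.21,"dp":[0,0,3],"yaw":0},{"claw":0.2,"dp":[0,0,4],"yaw":0},{"claw":0.2,"dp":[0,0,6],"yaw":0},{"claw":0.2,"dp":[0,0,8],"yaw":0},{"claw":0.2,"dp":[0,0,10],"yaw":0},{"claw":0.2,"dp":[0,0,10],"yaw":0},{"claw":0.2,"dp":[0,0,10],"yaw":0}]'

```text
t: 30.42
position: [447.9, 231.9, 235.0]
eef_rot: [[0.001, -0.129, 0.992], [0.0, 0.992, 0.129], [-1.0, 0.0, 0.001]]
contact_force: [-0.1, 0.8, -2.8]
gripper_width: 19.2
```

```bash
python3 hd.py s20;python3 - <<'E'
import cv2
cv2.imwrite("pics/c20.png",cv2.resize(cv2.imread("pics/s20.png")[130:260,210:350],(592,550)))
E
```

```text
handle tilt nose-down deg 44.24154709372584 137
floats: ahead of grip / z [35.2 67.7 88.7] [23.5 37.  47.4] 166 F [-0.1  0.8 -2.8] [ 0.1 -0.1 -0. ]
```

View pics/c20.png

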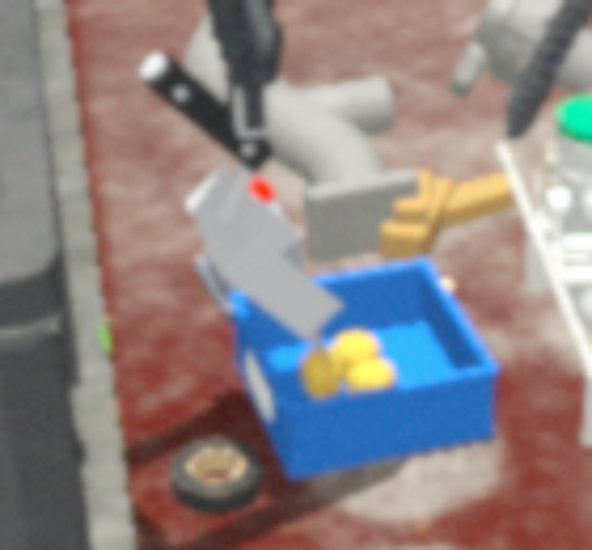

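Request:
send_rows --grip_force 20 --moves '[{"claw":0.19,"dp":[2,-4,4],"yaw":0},{"claw":0.19,"dp":[5,-10,4],"yaw":0},{"claw":0.19,"dp":[9,-18,0],"yaw":0},{"claw":0.19,"dp":[12,-25,0],"yaw":0},{"claw":0.19,"dp":[14,-30,0],"yaw":0},{"claw":0.19,"dp":[14,-30,0],"yaw":0},{"claw":0.19,"dp":[13,-28,0],"yaw":0},{"claw":0.19,"dp":[9,-18,0],"yaw":0},{"claw":0.19,"dp":[5,-11,0],"yaw":0},{"claw":0.19,"dp":[3,-6,0],"yaw":0}]'

```text
t: 31.3
position: [534.0, 49.8, 241.4]
eef_rot: [[-0.001, -0.127, 0.992], [-0.0, 0.992, 0.127], [-1.0, -0.0, -0.001]]
contact_force: [0.3, 0.6, -1.1]
gripper_width: 19.1
```

Request:
send_rows --moves '[{"claw":0.19,"dp":[0,0,-6],"yaw":0},{"claw":0.19,"dp":[0,0,-10],"yaw":0},{"claw":0.19,"dp":[0,0,-12],"yaw":0},{"claw":0.19,"dp":[0,0,-12],"yaw":0},{"claw":0.19,"dp":[0,0,-12],"yaw":0},{"claw":0.2,"dp":[0,0,-12],"yaw":0},{"claw":0.205,"dp":[0,0,-8],"yaw":0},{"claw":0.21,"dp":[0,0,-4],"yaw":0},{"claw":0.21,"dp":[0,0,-2],"yaw":0},{"claw":0.215,"dp":[0,0,0],"yaw":0}]'

```text
t: 32.13
position: [533.4, 52.2, 163.3]
eef_rot: [[-0.001, -0.13, 0.992], [0.0, 0.992, 0.13], [-1.0, 0.0, -0.001]]
contact_force: [0.2, 0.7, -2.9]
gripper_width: 19.1
```

```bash
python3 hd.py s21
python3 - <<'E'
from h import *
c=snap("top","t21");X=cloud(c);H=hsv(c).astype(int)
m=(H[...,0]>15)&(H[...,0]<35)&(H[...,1]>120)&(H[...,2]>100);m[:195]=0;m[275:]=0;m[:,:195]=0;m[:,265:]=0
n,l,s,ce=cv2.connectedComponentsWithStats(m.astype(np.uint8))
for i in range(1,n):
    if s[i,4]>5: print(s[i],np.median(X[l==i],axis=0))
cv2.imwrite("pics/c21.png",cv2.resize(c["frame"][195:295,190:330,::-1],(700,500)))
E
```

```text
handle tilt nose-down deg 43.9080292832024 132
[218 231  16  20 104] [512.10316972 254.05912319  37.34100744]Traceback (most recent call last):
  File "hd.py", line 11, in <module>
    print("floats: ahead of grip / z",np.percentile(a[f],[2,50,98]),np.percentile(X[f][:,2],[2,50,98]),f.sum(), "F",s["contact_force"],s["wrist_torque"])
                                      ~~~~~~~~~~~~~^^^^^^^^^^^^^^^^
    return _quantile_unchecked(
        a, q, axis, out, overwrite_input, method, keepdims, weights)
    return _ureduce(a,
                    func=_quantile_ureduce_func,
    ...<5 lines>...
                    overwrite_input=overwrite_input,
                    method=method)
    r = func(a, **kwargs)
    result = _quantile(arr,
                       quantiles=q,
    ...<2 lines>...
                       out=out,
                       weights=wgt)
    slices_having_nans = np.isnan(arr[-1, ...])
                                  ~~~^^^^^^^^^
IndexError: index -1 is out of bounds for axis 0 with size 0
```

View pics/c21.png

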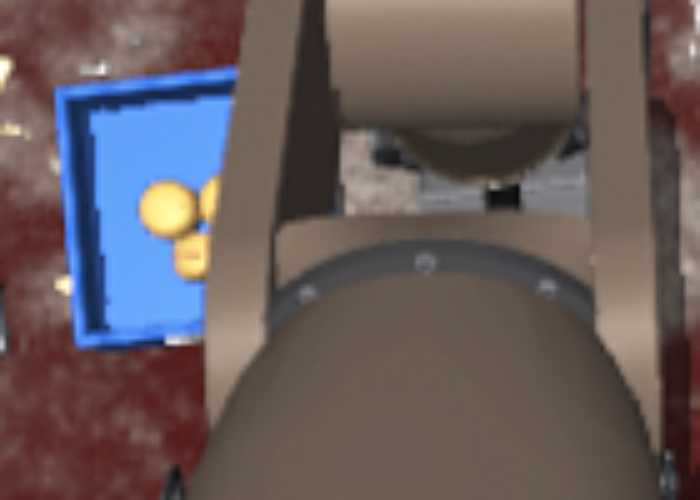

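Three floats are visible in the tub at crop (165,207), (195,255) and (210,195). The fourth is probably under the arm, so I'll check it once the view is clear. Now I'll lay the scoop down on an arc about its lip.

Request:
send_rows --moves '[{"claw":0.218,"dp":[0,0,-5],"yaw":0},{"claw":0.22,"dp":[0,0,-5],"yaw":0},{"claw":0.222,"dp":[0,0,-3],"yaw":0},{"claw":0.222,"dp":[0,0,-3],"yaw":0},{"claw":0.222,"dp":[-7.6,-1,-3.7],"yaw":0},{"claw":0.222,"dp":[-7.6,-1,-3.7],"yaw":0},{"claw":0.222,"dp":[-7.6,-1,-3.7],"yaw":0},{"claw":0.222,"dp":[-8,-1,-5.7],"yaw":0},{"claw":0.222,"dp":[-8,-1,-5.7],"yaw":0},{"claw":0.222,"dp":[-8,-1,-5.7],"yaw":0}]'

```text
t: 33.07
position: [485.9, 45.6, 119.3]
eef_rot: [[-0.001, -0.129, 0.992], [-0.0, 0.992, 0.129], [-1.0, -0.0, -0.001]]
contact_force: [-4.8, -1.4, 6.8]
gripper_width: 19.0
```

```bash
python3 hd.py s22 2>/dev/null; python3 -c "
from station import robot;s=robot.read_state();print(s['contact_force'])"
```

```text
handle tilt nose-down deg 26.297955435490913 180
floats: ahead of grip / z [-17.9 -17.9 -17.9] [147.5 147.5 147.5] 1 F [-4.8 -1.4  6.8] [-0.2  0.7  0. ]
[-2.85589592 -0.73179424 -1.8257496 ]
```

Request:
send_rows --moves '[{"claw":0.222,"dp":[-7,-0.9,-7],"yaw":0},{"claw":0.222,"dp":[-7,-0.9,-7],"yaw":0},{"claw":0.222,"dp":[-7,-0.9,-7],"yaw":0},{"claw":0.222,"dp":[-5.6,-0.7,-8],"yaw":0},{"claw":0.222,"dp":[-5.6,-0.7,-8],"yaw":0},{"claw":0.222,"dp":[-5.6,-0.7,-8],"yaw":0},{"claw":0.222,"dp":[-3,-0.4,-5],"yaw":0},{"claw":0.222,"dp":[-2,-0.3,-4],"yaw":0},{"claw":0.222,"dp":[0,0,0],"yaw":0},{"claw":0.222,"dp":[0,0,0],"yaw":0}]'

```text
t: 33.95
position: [444.3, 40.3, 65.4]
eef_rot: [[0.0, -0.129, 0.992], [0.0, 0.992, 0.129], [-1.0, 0.0, 0.0]]
contact_force: [-1.9, 0.0, 1.0]
gripper_width: 19.2
```

```bash
python3 hd.py s23 2>/dev/null
```

```text
handle tilt nose-down deg 3.321153048738154 208
floats: ahead of grip / z [17.6 20.1 20.4] [172.4 183.6 187.8] 8 F [-1.9  0.   1. ] [-0.   0.2  0. ]
```

Request:
send_rows --moves '[{"claw":0.222,"dp":[-1,0,-2],"yaw":0},{"claw":0.222,"dp":[-0.5,0,-1.5],"yaw":0},{"claw":0.222,"dp":[0,0,-1],"yaw":0},{"claw":0.225,"dp":[0,0,0],"yaw":0},{"claw":0.23,"dp":[0,0,0],"yaw":0},{"claw":0.25,"dp":[0,0,0],"yaw":0},{"claw":0.3,"dp":[0,0,0],"yaw":0},{"claw":0.5,"dp":[0,0,0],"yaw":0},{"claw":0.6,"dp":[0,0,0],"yaw":0},{"claw":0.6,"dp":[0,0,0],"yaw":0}]'

```text
t: 34.83
position: [442.6, 40.3, 60.9]
eef_rot: [[0.0, -0.129, 0.992], [-0.0, 0.992, 0.129], [-1.0, -0.0, 0.0]]
contact_force: [0.3, 0.0, 0.4]
gripper_width: 51.5
```

```bash
python3 hd.py s24 2>/dev/null
```

```text
handle tilt nose-down deg 2.044687973555608 208
floats: ahead of grip / z [17.5 19.5 20.3] [176.  180.9 183.3] 6 F [0.3 0.  0.4] [-0.   0.1  0. ]
```

Request:
send_rows --moves '[{"claw":0.6,"dp":[0,0,8],"yaw":0},{"claw":0.6,"dp":[0,0,16],"yaw":0},{"claw":0.6,"dp":[0,0,24],"yaw":0},{"claw":0.6,"dp":[0,0,24],"yaw":0},{"claw":0,"dp":[0,10,20],"yaw":0},{"claw":0,"dp":[1,25,10],"yaw":0},{"claw":0,"dp":[2,35,0],"yaw":0},{"claw":0,"dp":[2,35,0],"yaw":0},{"claw":0,"dp":[2,35,0],"yaw":0},{"claw":0,"dp":[2,35,0],"yaw":0}]'

```text
t: 35.72
position: [451.3, 216.9, 163.8]
eef_rot: [[0.001, -0.129, 0.992], [0.0, 0.992, 0.129], [-1.0, 0.0, 0.001]]
contact_force: [1.4, -0.0, -0.3]
gripper_width: -0.0
```

Request:
send_rows --moves '[{"claw":0,"dp":[2,35,0],"yaw":0},{"claw":0,"dp":[2,35,0],"yaw":0},{"claw":0,"dp":[2,35,0],"yaw":0},{"claw":0,"dp":[2,35,0],"yaw":0},{"claw":0,"dp":[1,30,0],"yaw":0},{"claw":0,"dp":[1,20,0],"yaw":0},{"claw":0,"dp":[0,10,0],"yaw":0},{"claw":0,"dp":[0,5,-5],"yaw":0},{"claw":0,"dp":[0,0,-10],"yaw":0},{"claw":0,"dp":[0,0,-10],"yaw":0}]'

```text
t: 36.55
position: [461.4, 419.3, 137.2]
eef_rot: [[-0.0, -0.129, 0.992], [-0.0, 0.992, 0.129], [-1.0, -0.0, -0.0]]
contact_force: [-0.3, 0.0, -0.3]
gripper_width: 0.1
```

Run:
```python
from h import *
np.set_printoptions(precision=1,suppress=True)
s=robot.read_state();print(s["t"],s["position"],s["gripper_width"])
for nm,bx in(("top",(150,200,230,280)),("side",(250,290,160,205))):
    c=snap(nm,nm+"25");X=cloud(c);H=hsv(c).astype(int)
    def M(x,b): k=np.zeros_like(x);k[b[2]:b[3],b[0]:b[1]]=x[b[2]:b[3],b[0]:b[1]];return k
    m=M(((H[...,0]<8)|(H[...,0]>172))&(H[...,1]>140),bx)
    if m.any():
        vv,uu=np.nonzero(m);print(nm,"red",m.sum(),onplane(c,[uu.mean(),vv.mean()],92)[0])
    b=(195,268,195,278) if nm=="top" else (255,330,190,245)
    m=M((H[...,0]>15)&(H[...,0]<35)&(H[...,1]>120)&(H[...,2]>100),b).astype(np.uint8)
    n,l,st,ce=cv2.connectedComponentsWithStats(m)
    for i in range(1,n):
        if st[i,4]>5: print(nm,"float blob",st[i],np.median(X[l==i],axis=0))
    if nm=="side":
        w=(H[...,1]<45)&(H[...,2]>120)&(X[...,0]>495)&(X[...,0]<590)&(abs(X[...,1]-53)<35)&(X[...,2]<30)
        q=X[w];print("pan floor fit",np.linalg.lstsq(np.c_[(q[:,:2]-[535,53])/100,np.ones(len(q))],q[:,2],rcond=None)[0],len(q))
```

```text
36.55 [461.4 419.3 137.2] 0.12737861314603224
top red 86 [456.8 410.8  92. ]
top float blob [218 230  24  21 163] [513.6 242.4  36.7]
top float blob [243 242  11  11  47] [489.2 184.9  34.5]
side red 53 [461.6 413.6  92. ]
side float blob [283 209  19  14 159] [515.  232.2  37.2]
pan floor fit [-1.8  0.1  2.5] 350
```

All four floats are in the tub: one three-float blob and one single, with tops at z≈36. The scoop lies flat. Now I'll press the plunger.

Request:
send_rows --moves '[{"claw":0,"dp":[0,0,-10],"yaw":0},{"claw":0,"dp":[0,0,-10],"yaw":0},{"claw":0,"dp":[0,0,-8],"yaw":0},{"claw":0,"dp":[0,0,-4],"yaw":0},{"claw":0,"dp":[0,0,-3],"yaw":0},{"claw":0,"dp":[0,0,-3],"yaw":0},{"claw":0,"dp":[0,0,-2],"yaw":0},{"claw":0,"dp":[0,0,-2],"yaw":0},{"claw":0,"dp":[0,0,-1],"yaw":0},{"claw":0,"dp":[0,0,0],"yaw":0}]'

```text
t: 37.48
position: [461.5, 420.3, 94.9]
eef_rot: [[0.0, -0.129, 0.992], [0.0, 0.992, 0.129], [-1.0, 0.0, 0.0]]
contact_force: [0.6, -0.1, 0.3]
gripper_width: 0.2
```

```bash
cat > pl.py <<'E'
from h import *
np.set_printoptions(precision=1,suppress=True)
s=robot.read_state();print(s["position"],s["contact_force"])
for nm,bx in(("top",(150,200,230,280)),("side",(250,290,160,205))):
  for t,c in(("before",dict(np.load(nm+"0.npz"))),("now",camera(nm))):
    X=cloud(c);H=hsv(c).astype(int);m=np.zeros((480,640),bool)
    m[bx[2]:bx[3],bx[0]:bx[1]]=(((H[...,0]<8)|(H[...,0]>172))&(H[...,1]>140))[bx[2]:bx[3],bx[0]:bx[1]]
    m&=(X[...,2]<150)
    vv,uu=np.nonzero(m)
    if len(uu): print(nm,t,len(uu),"uv",uu.min(),uu.max(),vv.min(),vv.max(),"xyz med",np.median(X[m],axis=0),"p5",np.percentile(X[m],5,axis=0),"p95",np.percentile(X[m],95,axis=0))
E
python3 pl.py
```

```text
[461.5 420.3  94.9] [ 0.6 -0.1  0.3]
top before 160 uv 161 199 239 268 xyz med [463.9 416.2  92.7] p5 [443.5 358.   -1.7] p95 [505.2 436.1  98.1]
top now 33 uv 165 199 242 267 xyz med [449.4 412.1  92.5] p5 [437.9 357.2  -1. ] p95 [504.7 425.2  96.4]
side before 63 uv 263 273 172 178 xyz med [462.7 413.4  94.3] p5 [448.  401.5  11. ] p95 [476.  566.5  99.1]
side now 53 uv 263 273 173 178 xyz med [461.4 411.3  92.9] p5 [447.9 401.4  88. ] p95 [475.1 424.5  97.7]
```

Request:
send_rows --moves '[{"claw":0,"dp":[0,0,-1],"yaw":0},{"claw":0,"dp":[0,0,-1],"yaw":0},{"claw":0,"dp":[0,0,-1],"yaw":0},{"claw":0,"dp":[0,0,0],"yaw":0},{"claw":0,"dp":[0,0,0],"yaw":0},{"claw":0,"dp":[0,0,0],"yaw":0},{"claw":0,"dp":[0,0,0],"yaw":0},{"claw":0,"dp":[0,0,0],"yaw":0},{"claw":0,"dp":[0,0,0],"yaw":0},{"claw":0,"dp":[0,0,0],"yaw":0}]'

```text
t: 38.42
position: [461.5, 420.3, 91.9]
eef_rot: [[-0.0, -0.129, 0.992], [-0.0, 0.992, 0.129], [-1.0, -0.0, -0.0]]
contact_force: [-0.6, 0.5, 0.6]
gripper_width: 0.1
```

```bash
python3 pl.py
```

```text
[461.5 420.3  91.9] [-0.6  0.5  0.6]
top before 160 uv 161 199 239 268 xyz med [463.9 416.2  92.7] p5 [443.5 358.   -1.7] p95 [505.2 436.1  98.1]
top now 35 uv 165 199 239 268 xyz med [449.5 409.6  90.5] p5 [429.7 348.9  -0.4] p95 [504.4 424.   97.6]
side before 63 uv 263 273 172 178 xyz med [462.7 413.4  94.3] p5 [448.  401.5  11. ] p95 [476.  566.5  99.1]
side now 54 uv 263 273 173 178 xyz med [461.4 410.4  93.4] p5 [448.1 400.   86.4] p95 [476.  428.   97.6]
```

Request:
send_rows --moves '[{"claw":0,"dp":[0,0,-1],"yaw":0},{"claw":0,"dp":[0,0,-1],"yaw":0},{"claw":0,"dp":[0,0,-1],"yaw":0},{"claw":0,"dp":[0,0,-1],"yaw":0},{"claw":0,"dp":[0,0,0],"yaw":0},{"claw":0,"dp":[0,0,0],"yaw":0},{"claw":0,"dp":[0,0,0],"yaw":0},{"claw":0,"dp":[0,0,0],"yaw":0},{"claw":0,"dp":[0,0,0],"yaw":0},{"claw":0,"dp":[0,0,0],"yaw":0}]'

```text
t: 39.35
position: [461.6, 420.3, 87.9]
eef_rot: [[0.0, -0.129, 0.992], [0.0, 0.992, 0.129], [-1.0, 0.0, 0.0]]
contact_force: [1.2, 0.1, -0.6]
gripper_width: 0.1
```

```bash
python3 pl.py | grep side
python3 - <<'E'
from h import *
c=snap("side","s28");X=cloud(c);H=hsv(c).astype(int)
print(X[160:184,258:280:2,2].round(0).astype(int)); print(H[160:184,258:280:2,2])
E
```

```text
side before 63 uv 263 273 172 178 xyz med [462.7 413.4  94.3] p5 [448.  401.5  11. ] p95 [476.  566.5  99.1]
side now 49 uv 263 273 173 178 xyz med [461.  408.9  93.5] p5 [448.2 400.8  86.1] p95 [476.5 420.9  97.6]
[[  0  -1   0 152 165 173 173 169 170  58  61]
 [  1  -4   3 148 163 167 164 160  51  56  57]
 [ -3   2  -1 145 158 153 156 156  50  56  55]
 [  3   4   4 135 153 156 154 153  45  51  46]
 [ -1   2   3 131 150 138 138  40  45  44  49]
 [  1   1   0   2 135 135 135  31  36  43  46]
 [855  -2   4   0 127 133 130  -3  29  37  40]
 [ -4   4   1   1 125 127 124  -5  20  30  42]
 [  1  -1  -2   2 124 125 123   2   2  26  31]
 [ -1  -2  -1   1 119 121 123   0   3   1  27]
 [ -2  -2  -3   2 114 118 117   0  -3   0  -1]
 [  2   0   0   1 109 115 110   2   1  -1   2]
 [  1   1   1   0 107 109 104  94   0   4   2]
 [  1   3   0  -4  99  97  99  98   3  -7   2]
 [ -2   1  -2  92  96  95  96  94  92   4   2]
 [  0  -2   5  93  98  92  96  92  92   1   1]
 [ -2   1   2  92  95  94  94  92  90   3   3]
 [  2  -2   1  89  90  91  95  88  86   2   3]
 [  3   3   1  62  85  88  88  87  64  
[... 672 characters left out ...]
 170 172 158 121  71 123 188 188 174 135]
 [165 164 169 157 122  68 118 184 191 187 164]
 [162 161 165 160 136  89 131 183 193 192 187]
 [155 159 160 161 154 134 159 179 194 194 198]
 [154 155 156 167 169 167 177 179 190 195 198]
 [155 155 152 173 181 183 184 181 184 193 197]
 [161 159 161 182 187 189 189 184 178 193 195]
 [167 164 166 183 193 194 191 187 177 193 193]
 [169 167 163 180 192 196 193 179 165 183 190]
 [163 160 150 164 186 194 186 167 144 170 185]
 [151 145 139 144 166 183 174 153 140 153 174]
 [141 145 144 142 155 175 169 154 143 142 165]
 [138 144 144 144 161 174 171 158 145 138 156]
 [135 145 145 148 161 176 172 156 143 144 147]
 [138 144 145 146 155 170 168 152 144 144 143]]
```

Request:
send_rows --moves '[{"claw":0,"dp":[0,0,-1],"yaw":0},{"claw":0,"dp":[0,0,-1],"yaw":0},{"claw":0,"dp":[0,0,-1],"yaw":0},{"claw":0,"dp":[0,0,-1],"yaw":0},{"claw":0,"dp":[0,0,-1],"yaw":0},{"claw":0,"dp":[0,0,0],"yaw":0},{"claw":0,"dp":[0,0,0],"yaw":0},{"claw":0,"dp":[0,0,0],"yaw":0},{"claw":0,"dp":[0,0,0],"yaw":0},{"claw":0,"dp":[0,0,0],"yaw":0}]'

```text
t: 40.33
position: [461.6, 420.3, 82.9]
eef_rot: [[0.0, -0.129, 0.992], [0.0, 0.992, 0.129], [-1.0, 0.0, 0.0]]
contact_force: [-0.4, 0.2, -0.4]
gripper_width: 0.1
```

```bash
python3 pl.py | grep side
```

```text
side before 63 uv 263 273 172 178 xyz med [462.7 413.4  94.3] p5 [448.  401.5  11. ] p95 [476.  566.5  99.1]
side now 40 uv 263 273 174 178 xyz med [462.6 408.4  92.4] p5 [447.9 397.8  85.7] p95 [477.  420.5  95.4]
```

Run:
```python
from h import *
np.set_printoptions(precision=0,suppress=True)
s=robot.read_state();print(s["position"],s["joint_positions"],s["contact_force"])
c=snap("side","s29");X=cloud(c);H=hsv(c).astype(int)
for r in range(148,182,2): print(r,X[r,268],X[r,266],c["frame"][r,268])
t=snap("top","t29");Y=cloud(t);K=t["intrinsics"];P=np.linalg.inv(t["pose"])
for p in([461,420,96],[461,420,75]):
    for cc,nm in((c,"side"),(t,"top")):
        q=np.linalg.inv(cc["pose"])@np.r_[p,1];print(nm,p,(cc["intrinsics"]@q[:3]/q[2])[:2])
```

```text
[462. 420.  83.] [ 40.  34. 101.  -0.  44. -58.] [ 0. -0.  0.]
148 [464. 380. 210.] [458. 388. 207.] [ 94 100 104]
150 [463. 374. 206.] [457. 377. 205.] [ 97 100 102]
152 [463. 381. 196.] [457. 382. 196.] [87 93 96]
154 [464. 389. 185.] [457. 389. 185.] [85 89 91]
156 [461. 362. 192.] [458. 403. 171.] [71 75 79]
158 [460. 362. 185.] [458. 406. 162.] [66 69 73]
160 [460. 363. 177.] [455. 382. 168.] [55 57 60]
162 [460. 370. 166.] [455. 387. 158.] [51 53 57]
164 [461. 389. 149.] [455. 390. 149.] [58 62 67]
166 [462. 402. 134.] [456. 410. 131.] [70 72 76]
168 [462. 406. 124.] [456. 410. 123.] [64 66 71]
170 [462. 403. 119.] [455. 410. 116.] [58 64 65]
172 [461. 406. 110.] [455. 411. 107.] [79 81 83]
174 [462. 414.  97.] [454. 407. 102.] [166 111 108]
176 [461. 407.  94.] [454. 404.  96.] [194  48  41]
178 [459. 398.  91.] [453. 405.  88.] [193  67  61]
180 [461. 423.  69.] [454. 424.  69.] [175 159 159]
side [461, 420, 96] [268. 174.]
top [461, 420, 96] [167. 253.]
side [461, 420, 75] [268. 179.]
top [461, 420, 75] [170. 254.]
```

Request:
send_rows --moves '[{"claw":0,"dp":[0,0,-1],"yaw":0},{"claw":0,"dp":[0,0,-1],"yaw":0},{"claw":0,"dp":[0,0,-1],"yaw":0},{"claw":0,"dp":[0,0,-1],"yaw":0},{"claw":0,"dp":[0,0,0],"yaw":0},{"claw":0,"dp":[0,0,0],"yaw":0},{"claw":0,"dp":[0,0,0],"yaw":0},{"claw":0,"dp":[0,0,0],"yaw":0},{"claw":0,"dp":[0,0,0],"yaw":0},{"claw":0,"dp":[0,0,0],"yaw":0}]'

```text
t: 41.37
position: [461.6, 420.3, 79.0]
eef_rot: [[0.0, -0.129, 0.992], [0.0, 0.992, 0.129], [-1.0, 0.0, 0.0]]
contact_force: [-0.1, 0.1, 2.9]
gripper_width: 0.1
```

Contact came at TCP z≈82 (2.9 N now), so the stop should be near 70. I'll press on to a clear stop.

Request:
send_rows --moves '[{"claw":0,"dp":[0,0,-2],"yaw":0},{"claw":0,"dp":[0,0,-2],"yaw":0},{"claw":0,"dp":[0,0,-1],"yaw":0},{"claw":0,"dp":[0,0,-1],"yaw":0},{"claw":0,"dp":[0,0,-1],"yaw":0},{"claw":0,"dp":[0,0,0],"yaw":0},{"claw":0,"dp":[0,0,0],"yaw":0},{"claw":0,"dp":[0,0,0],"yaw":0},{"claw":0,"dp":[0,0,0],"yaw":0},{"claw":0,"dp":[0,0,0],"yaw":0}]'

```text
t: 42.2
position: [461.6, 420.3, 72.0]
eef_rot: [[0.0, -0.129, 0.992], [0.0, 0.992, 0.129], [-1.0, 0.0, 0.0]]
contact_force: [0.9, 0.2, 5.2]
gripper_width: 0.0
```

Request:
send_rows --moves '[{"claw":0,"dp":[0,0,-0.5],"yaw":0},{"claw":0,"dp":[0,0,-0.5],"yaw":0},{"claw":0,"dp":[0,0,-0.5],"yaw":0},{"claw":0,"dp":[0,0,-0.5],"yaw":0},{"claw":0,"dp":[0,0,0],"yaw":0},{"claw":0,"dp":[0,0,0],"yaw":0},{"claw":0,"dp":[0,0,0],"yaw":0},{"claw":0,"dp":[0,0,0],"yaw":0},{"claw":0,"dp":[0,0,0],"yaw":0},{"claw":0,"dp":[0,0,0],"yaw":0}]'

```text
t: 43.03
position: [461.6, 420.3, 70.0]
eef_rot: [[0.0, -0.129, 0.992], [0.0, 0.992, 0.129], [-1.0, 0.0, 0.0]]
contact_force: [-0.1, -0.7, 6.7]
gripper_width: -0.2
```

Request:
send_rows --moves '[{"claw":0,"dp":[0,0,-0.3],"yaw":0},{"claw":0,"dp":[0,0,-0.3],"yaw":0},{"claw":0,"dp":[0,0,-0.3],"yaw":0},{"claw":0,"dp":[0,0,-0.3],"yaw":0},{"claw":0,"dp":[0,0,0],"yaw":0},{"claw":0,"dp":[0,0,0],"yaw":0},{"claw":0,"dp":[0,0,0],"yaw":0},{"claw":0,"dp":[0,0,0],"yaw":0},{"claw":0,"dp":[0,0,0],"yaw":0},{"claw":0,"dp":[0,0,0],"yaw":0}]'

```text
t: 43.87
position: [461.7, 420.4, 69.4]
eef_rot: [[0.0, -0.129, 0.992], [0.0, 0.992, 0.129], [-1.0, 0.0, 0.0]]
contact_force: [-2.5, -2.4, 15.2]
gripper_width: 0.2
```

That is the stop: 15 N, with the position lagging the command. Now I'll release and back away.

Request:
send_rows --moves '[{"claw":0,"dp":[0,0,2],"yaw":0},{"claw":0,"dp":[0,0,4],"yaw":0},{"claw":0,"dp":[0,0,6],"yaw":0},{"claw":0,"dp":[0,0,10],"yaw":0},{"claw":0,"dp":[0,0,16],"yaw":0},{"claw":0,"dp":[0,0,24],"yaw":0},{"claw":0,"dp":[0,0,30],"yaw":0},{"claw":0,"dp":[0,0,30],"yaw":0},{"claw":0,"dp":[0,20,20],"yaw":0},{"claw":0,"dp":[0,30,0],"yaw":0}]'

```text
t: 44.7
position: [463.2, 470.3, 216.5]
eef_rot: [[0.004, -0.127, 0.992], [0.003, 0.992, 0.127], [-1.0, 0.003, 0.005]]
contact_force: [2.0, 0.8, 0.7]
gripper_width: -0.0
```

Request:
send_rows --moves '[{"claw":0,"dp":[-10,35,0],"yaw":0},{"claw":0,"dp":[-15,35,0],"yaw":0},{"claw":0,"dp":[-15,35,0],"yaw":0},{"claw":0,"dp":[-15,30,0],"yaw":0},{"claw":0,"dp":[-10,20,0],"yaw":0},{"claw":0,"dp":[-5,10,0],"yaw":0},{"claw":0,"dp":[0,0,0],"yaw":0},{"claw":0,"dp":[0,0,0],"yaw":0},{"claw":0,"dp":[0,0,0],"yaw":0},{"claw":0,"dp":[0,0,0],"yaw":0}]'

```text
t: 45.53
position: [392.4, 634.0, 210.9]
eef_rot: [[0.0, -0.128, 0.992], [-0.0, 0.992, 0.128], [-1.0, -0.0, -0.0]]
contact_force: [0.2, -0.6, 0.2]
gripper_width: -0.0
```

```bash
python3 pl.py
python3 - <<'E'
from h import *
np.set_printoptions(precision=1,suppress=True)
c=snap("top","t30");X=cloud(c);H=hsv(c).astype(int)
def bl(m,b):
    k=np.zeros((480,640),np.uint8);k[b[2]:b[3],b[0]:b[1]]=m[b[2]:b[3],b[0]:b[1]];n,l,st,ce=cv2.connectedComponentsWithStats(k)
    for i in range(1,n):
        if st[i,4]>8: print(st[i],np.median(X[l==i],axis=0))
y=(H[...,0]>15)&(H[...,0]<35)&(H[...,1]>120)&(H[...,2]>100)
print("tub floats");bl(y,(195,268,195,278));print("tray");bl(y,(375,440,180,250))
print("tape");bl((H[...,2]<90)&(X[...,2]>10),(243,273,262,292))
b=(X[...,2]>55)&(X[...,2]<110)&(H[...,2]<110)
print("handle");bl(b,(280,325,245,300))
w=(H[...,1]<50)&(H[...,2]>140)&(X[...,0]>495)&(X[...,0]<590)&(abs(X[...,1]-53)<40)&(X[...,2]<30)
q=X[w];print("pan",np.linalg.lstsq(np.c_[(q[:,:2]-[535,53])/100,np.ones(len(q))],q[:,2],rcond=None)[0],len(q))
E
```

```text
[392.4 634.  210.9] [ 0.2 -0.6  0.2]
top before 160 uv 161 199 239 268 xyz med [463.9 416.2  92.7] p5 [443.5 358.   -1.7] p95 [505.2 436.1  98.1]
top now 161 uv 161 199 239 268 xyz med [463.8 416.6  92.3] p5 [443.4 357.1  -0.6] p95 [504.6 434.2  98.2]
side before 63 uv 263 273 172 178 xyz med [462.7 413.4  94.3] p5 [448.  401.5  11. ] p95 [476.  566.5  99.1]
side now 68 uv 262 273 172 178 xyz med [461.5 415.3  93.6] p5 [448.2 401.6  -0.8] p95 [476.1 596.8  98.1]
tub floats
[218 230  24  21 162] [511.9 242.2  36.7]
[243 242  11  11  46] [489.2 184.8  34.7]
tray
tape
[248 266  21  21 165] [399.6 157.   17.6]
handle
[291 258  10  34 224] [400.1  36.4  81.5]
pan [-2.1  0.5  1.6] 638
```

```bash
python3 -c "
from station import ticket;print(ticket.hand_in())"
```

```text
the job is handed in; nothing more can be done
None
```

I finished the job and handed it in at about 45.5 s; hand-in gives no verdict.

**What I did:**
- **Scooping:** I gripped the scoop by its handle and took all four floats from the green tray in one pass.
- **Tipping:** I loosened the grip so the scoop swung mouth-down, and tipped the floats out with the lip about 0–30 mm above the tub floor.
- **Scoop:** I laid it down on the bench the right way up.
- **Counter:** I pressed the plunger to its stop, where the force jumped from about 7 N to 15 N, then let it spring back.

**Last checks:**
- **Floats:** The tray is empty. The tub shows one group the size of three floats and one single float, with tops at z ≈ 35–37 mm, so all four are in. The count for the group comes from its area.
- **Scoop:** It lies flat, within about 1°. The handle top is at z ≈ 81 mm, where it should be.
- **Plunger:** It is back at its starting height.
- **Tape roll:** It is in its original place.

**What did not go as expected:**
- **Pressing in the tray:** Early in the scooping I pushed the scoop too hard onto the tray floor, with readings of 84 N up and about 60 N sideways. The total, about 100 N, was under the 120 N wrist limit in the reading I had, and I eased off at once.
- **Fingertip height:** The closed fingertips met the plunger about 22 mm lower than the given dimensions implied. I went by the force reading instead.
- **Grease tin:** I didn't measure it. I did no work near it.

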